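Stack the hand dumbbells on their stand, heaviest at the bottom

ROBOT

A 7-joint arm with a two-finger parallel gripper is mounted at the origin on the work surface. World frame = base frame: x ahead of the robot, y to its left, z up, the work surface at z = 0. Lengths are in mm, angles in rad, forces in N, time in s.
With the tool pointing down it reaches from about 400 to 875 mm from the base axis. Payload 4.4 kg.
Tool frame: the origin (TCP) lies midway between the tips of the shut fingers; the grasp point (between the pads) lies ctrl.grip_depth behind it (ctrl.grip_depth is the distance from the TCP to the grasp point, in mm); z points along the fingers, y is the line along which they close (so a half turn about z gives the same grasp; the last joint's range is limited). The gripper opens to 85 mm and grips with 20 to 120 N. Pads are 22 mm wide; open, the fingers measure 114 mm over their backs; the gripper's body (76 mm by 85 mm) begins 54 mm behind the grasp point. The pads swing forward as they close: fully open they stand 13 mm farther back than shut.
Start: joints at [-1.371, 0.628, 0.038, 1.517, -0.027, 0.996, -0.02], TCP at [170.718, 627.195, 231.313] pointing down, gripper open.
Joint ranges: [-3.06, 3.06], [-0.37, 2.12], [-1.25, 1.32], [0.18, 2.47], [-1.1, 4.24], [0.23, 1.98], [-2.94, 2.94]. Speed limits (rad/s): [2.57, 2.57, 3.14, 3.14, 3.14, 3.14, 3.14].

INTERFACE

Orientations are given as [roll, pitch, yaw] about the fixed x, y, z axes, in that order (R = Rz(yaw) Ry(pitch) Rx(roll)).
In Python, from cell import ctrl gives the robot as it stands.
- The arm moves only by the tool carry_out, never from a script. Its argument "deltas" is one flat list of numbers, 7 for each row, row after row: the turn, a rotation vector about the tool's x, y, z in degrees, then the shift along the tool's x, y, z in m, then the closure, from -1 (fully open) to 1 (shut). In form: [wx, wy, wz, dx, dy, dz, claw, wx, wy, wz, dx, dy, dz, claw, ...]. A call has 1 to 12 rows; each row shifts and turns the commanded pose from where the row before left it, along the tool's axes as they then stand; what a row does not reach is not made up. A row lasts 1/8 s, in which the tool goes at most 62.5 mm and 10.7 degrees, less where a joint would pass 70% of its speed; a pose out of reach is approached as far as the arm can. A call with a gripper value outside its range is refused whole. The fingers move at their own pace and stop on an object; the grip force is fixed at half the most. Time passes only in rows, so rows that do not move let the fingers close. It gives the time, the measured TCP pose, the force, the opening and the grip force at its end, in the units of the state.
- ctrl.read_state(): the state, without advancing time (a new reading comes with each control period).
- ctrl.get_image(name): name is "scene" or "top"; returns the picture (420x560x3 uint8, red, green, blue); there is no depth.
- ctrl.calibration(name): a dict with "mtx" (3x3 intrinsics, pixels), "distortion" ([k1, k2, p1, p2, k3] as OpenCV has them; the pictures are not rectified), "R" (3x3) and "t" (3): a world point X has camera coordinates R X + t. Camera axes: x right, y down, z forward; pixel columns grow to the right and rows downward; lengths in mm; the calibration is good to about 2 mm. A picture is of the moment at which its call begins. calibration takes no time and is no camera call.
- ctrl.finish_job(): hands the job in; it is judged then, once.
The state is a dict: "clock": time; "qpos": joint angles; "qd": joint speeds; "tau": joint torques, N m; "eef_pos": TCP position; "tool_rot": TCP orientation; "force": force on the tool from outside, world axes, zero at the start; "torque": the same for the moment, N m; "width": finger opening in mm; "gripper_force": force on a finger pad.
Only numpy, scipy, OpenCV 4.12 (cv2) and the standard library are available. Lean on these libraries where they do the work, as an engineer would, in place of code of your own. Each camera call takes 0.05 s, during which the arm holds its last target. There are 200 camera calls.

TASK

Tidy the four hand dumbbells into one neat stack on the aluminium stand, each resting flat and square on the one below: red at the bottom on the stand's two pads, then blue, then green, then yellow on top, with every handle lying along the stand's length. Set each one down gently rather than dropping it, let go of it, and leave the bottle, the jar and the collar where they are.

Things in the scene. Friction and masses are not known exactly. Their poses are not given: they have to be found in the camera images.
- red_dumbbell: Loose hand dumbbell, about 900 g: two red hexagonal heads, 54 mm across flats and 38 mm thick, on a bare steel round handle 26 mm in diameter and 76 mm clear between the heads; 152 mm long in all. Origin: middle of the handle, on its axis, 27 mm above what its flats rest on. x runs along the handle. It starts lying level on the table on its flats.
- blue_dumbbell: Loose hand dumbbell, about 750 g: two blue hexagonal heads, 50 mm across flats and 36 mm thick, on a bare steel round handle 26 mm in diameter and 76 mm clear between the heads; 148 mm long in all. Origin: middle of the handle, on its axis, 25 mm above what its flats rest on. x runs along the handle. It starts lying level on the table on its flats.
- green_dumbbell: Loose hand dumbbell, about 600 g: two green hexagonal heads, 46 mm across flats and 34 mm thick, on a bare steel round handle 26 mm in diameter and 76 mm clear between the heads; 144 mm long in all. Origin: middle of the handle, on its axis, 23 mm above what its flats rest on. x runs along the handle. It starts lying level on the table on its flats.
- yellow_dumbbell: Loose hand dumbbell, about 450 g: two yellow hexagonal heads, 42 mm across flats and 32 mm thick, on a bare steel round handle 26 mm in diameter and 76 mm clear between the heads; 140 mm long in all. Origin: middle of the handle, on its axis, 21 mm above what its flats rest on. x runs along the handle. It starts lying level on the table on its flats.
- stand: Fixed low aluminium stand: base 190 x 80 mm (x by y), 8 mm thick, with two black rubber pads for a dumbbell's heads, each 44 x 66 mm, centred at x = -58 and +58 mm, tops 18 mm above the table. At each end a 6 mm thick stop, top 34 mm above the table, inner faces 176 mm apart. Origin: centre of the underside, on the table. x is its length, along which the handles must lie.
- water_bottle: Bystander: grey water bottle with a black cap, 68 mm in diameter, 140 mm high, standing loose. Leave it alone. Origin: centre of its underside, on the table.
- chalk_jar: Bystander: amber glass jar with a white lid, 72 mm in diameter, 85 mm high, standing loose. Leave it alone. Origin: centre of its underside, on the table.
- bar_collar: Bystander: dark steel ring collar, 76 mm outside and 52 mm inside diameter, 30 mm high, lying loose. Leave it alone. Origin: centre of its underside, on the table.
Not all that is in view belongs to the job. Of the things that look like the stand, the middle-sized one is meant.

How it is judged:
By the outcome, as a careful person would: the job done as asked, in the order asked, and still so for the second after the job is handed in, with the robot touching nothing.
It also fails if it takes over 120 s, if anything falls off the work surface, if the arm or the gripper's body presses on something with over 40 N, if the wrist force passes 120 N, or if a joint passes its speed limit or range.

## Working session

There is one attempt and no reset: what is moved stays moved. The work goes in short steps, Python scripts to look and compute and a tool call to move; the robot and the scene stay as the last step left them, time stands still between calls to the robot, and variables do not carry over. Pictures are saved under pics/ and viewed, at most 14 in all, crops included, and the job is handed in when it is done.

Besides the shell and the picture viewer there is one more tool, called after "Emit:" as name(argument=value, ...), one argument or row to a line, values as JSON. carry_out: Moves the arm, as the interface text tells. Its arguments: {"type":"object","properties":{"deltas":{"type":"array"}},"required":["deltas"]}

```bash
ls; mkdir -p pics
python3 - <<'E'
from cell import ctrl
import cv2
for n in("scene","top"):
    im=ctrl.get_image(n); cv2.imwrite(f"pics/{n}0.png",im[:,:,::-1])
    c=ctrl.calibration(n); print(n,c)
print(ctrl.read_state(), ctrl.grip_depth)
E
```

```text
pics
scene {'mtx': array([[518.85445754,   0.        , 278.00867173],
       [  0.        , 518.85445754, 201.32546379],
       [  0.        ,   0.        ,   1.        ]]), 'distortion': array([-0.02575484,  0.        ,  0.        ,  0.        ,  0.        ]), 'R': array([[-0.45815045,  0.8888286 ,  0.00904928],
       [ 0.65695877,  0.34545479, -0.67012399],
       [-0.59875148, -0.30107261, -0.74219401]]), 't': array([ 267.31484249, -257.07798624, 1820.79537196])}
top {'mtx': array([[503.08150052,   0.        , 287.39255748],
       [  0.        , 503.08150052, 214.4824694 ],
       [  0.        ,   0.        ,   1.        ]]), 'distortion': array([-0.14362586,  0.        ,  0.        ,  0.        ,  0.        ]), 'R': array([[ 0.02815386, -0.99960269,  0.00134679],
       [-0.99437115, -0.02814413, -0.1021466 ],
       [ 0.10214392,  0.00153661, -0.99476844]]), 't': array([ -90.19684664,  497.45124669, 1599.18138615])}
{'clock': 0.1, 'qpos': array([-1.37080054,  0.62923511,  0.03841651,  1.51825283, -0.02698674,
        0.99633791, -0.01997315]), 'qd': array([-0.00074075,  0.0004123 ,  0.00206928, -0.00220536,  0.00123835,
       -0.00052482, -0.00135533]), 'tau': array([ 4.21541015e-03, -5.64530504e+01,  1.23128682e+00, -1.93970400e+01,
        1.14347582e-02,  5.46059120e-03, -2.40861436e-05]), 'eef_pos': array([170.55016184, 626.64210774, 230.49740498]), 'tool_rot': array([-3.13987653e+00,  1.07747513e-05,  2.87585414e+00]), 'force': array([-0.5790334 ,  0.27449138, -0.31544122]), 'torque': array([-0.04424808,  0.02177687, -0.01387871]), 'gripper_force': 0.0, 'width': 85.51792900943741} 18.700000000000003
```

View pics/scene0.png

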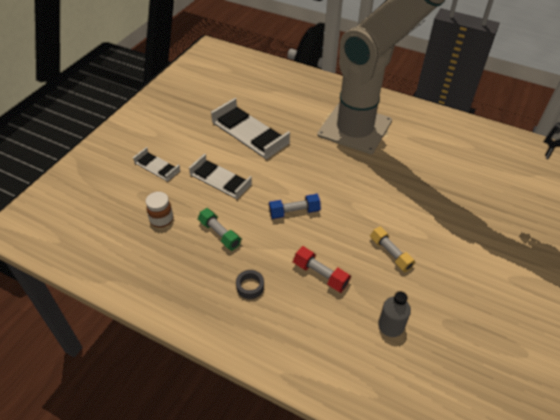

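View pics/top0.png

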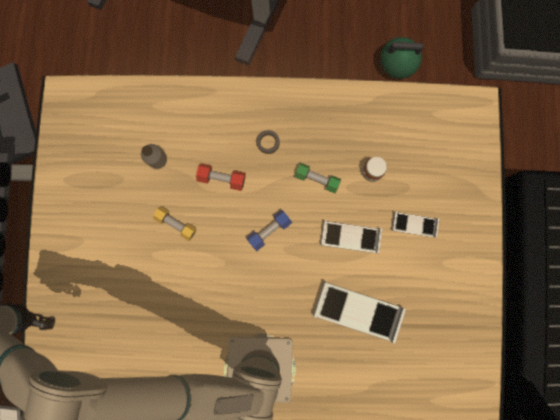

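The scene view shows the middle-sized stand at (220,177). In the top view it is at (351,237), with dumbbells red (220,177), blue (269,230), green (317,178) and yellow (174,223). The bottle, jar and collar are at (153,155), (375,167) and (268,142). The other two stands are decoys.

```bash
cat > h.py <<'E'
from cell import ctrl
import cv2, numpy as np
R_={'red':27,'blue':25,'green':23,'yellow':21}
CAL={n:ctrl.calibration(n) for n in('top','scene')}
def ray(n,p):
    c=CAL[n]; u=cv2.undistortPoints(np.array([[p]],float),c['mtx'],c['distortion'])[0,0]
    return -c['R'].T@c['t'], c['R'].T@np.array([*u,1.])
def plane(n,p,z):
    o,d=ray(n,p); return o+d*(z-o[2])/d[2]
def tri(p,q):
    (a,d),(b,e)=ray('top',p),ray('scene',q)
    s=np.linalg.lstsq(np.c_[d,-e],b-a,rcond=None)[0]; A,B=a+s[0]*d,b+s[1]*e
    return (A+B)/2, np.linalg.norm(A-B)
def blobs(m,k=2):
    n,_,st,c=cv2.connectedComponentsWithStats(m.astype(np.uint8),connectivity=8)
    i=1+np.argsort(-st[1:,4])[:k]; return [(c[j],st[j,4]) for j in i]
def cmask(im,col):
    h=cv2.cvtColor(im,cv2.COLOR_RGB2HSV).astype(int); H,S,V=h[...,0],h[...,1],h[...,2]
    k={'red':((H<6)|(H>174))&(S>190),'blue':(H>105)&(H<125)&(S>150),'green':(H>50)&(H<85)&(S>120),'yellow':(H>18)&(H<32)&(S>175)}[col]
    return k&(V>60)
ROI={'top':(70,90,440,280),'scene':(120,130,430,300)}
def heads(col,n,im,roi=None):
    x0,y0,x1,y1=roi or ROI[n]; m=cmask(im,col); k=np.zeros_like(m); k[y0:y1,x0:x1]=m[y0:y1,x0:x1]
    return blobs(k)
def wrap(a): return (a+90)%180-90
def tool():
    s=ctrl.read_state(); return s['eef_pos'],s['tool_rot'],s
E
python3 - <<'E'
from h import *
np.set_printoptions(precision=1,suppress=True)
T=ctrl.get_image('top');S=ctrl.get_image('scene')
for c,r in R_.items():
    a=heads(c,'top',T);b=heads(c,'scene',S)
    P=[plane('top',p,1.4*r) for p,_ in a];Q=[plane('scene',p,1.25*r) for p,_ in b]
    if np.linalg.norm(P[0]-Q[0])>np.linalg.norm(P[0]-Q[1]): Q=Q[::-1];b=b[::-1]
    t=[tri(x[0],y[0]) for x,y in zip(a,b)]
    print(c,[x[1] for x in a],[x[1] for x in b])
    for nm,X in(('top',P),('scene',Q),('tri',[k[0] for k in t])):
        d=X[1]-X[0];print('  ',nm,(X[0]+X[1])/2,'len',np.linalg.norm(d[:2]),'ang',wrap(np.degrees(np.arctan2(d[1],d[0]))))
    print('  gap',[k[1] for k in t])
for n,im,(x0,y0,x1,y1) in(('top',T,(318,215,384,258)),('scene',S,(186,152,254,200))):
    g=im[y0:y1,x0:x1].max(2); 
    for th in (50,70,90):
        bl=blobs(g<th); P=[plane(n,p+np.array([x0,y0]),18) for p,_ in bl]; d=P[1]-P[0]
        print('stand',n,th,[k[1] for k in bl],P,(P[0]+P[1])/2,np.linalg.norm(d),wrap(np.degrees(np.arctan2(d[1],d[0]))))
big=np.hstack([cv2.resize(T[205:265,310:390],(400,300),interpolation=2),cv2.resize(S[145:205,180:260],(400,300),interpolation=2)])
cv2.imwrite('pics/st.png',big[:,:,::-1])
E
```

```text
red [np.int32(1)] [np.int32(242), np.int32(216)]Traceback (most recent call last):
  File "<stdin>", line 11, in <module>
IndexError: list index out of range
```

```bash
cat > m.py <<'E'
from h import *
np.set_printoptions(precision=1,suppress=True)
T=ctrl.get_image('top');S=ctrl.get_image('scene')
h=cv2.cvtColor(T,cv2.COLOR_RGB2HSV)
print([h[y,x] for x,y in((204,173),(237,180),(283,219),(302,171),(160,214),(188,231),(140,200))])
for c,r in R_.items():
  try:
    a=heads(c,'top',T);b=heads(c,'scene',S)
    print(c,[x[1] for x in a],[x[1] for x in b])
    P=[plane('top',p,1.4*r) for p,_ in a];Q=[plane('scene',p,1.25*r) for p,_ in b]
    if np.linalg.norm(P[0]-Q[0])>np.linalg.norm(P[0]-Q[1]): Q=Q[::-1];b=b[::-1]
    t=[tri(x[0],y[0]) for x,y in zip(a,b)]
    for nm,X in(('top',P),('scene',Q),('tri',[k[0] for k in t])):
        d=X[1]-X[0];print('  ',nm,(X[0]+X[1])/2,'len',np.linalg.norm(d[:2]),'ang',wrap(np.degrees(np.arctan2(d[1],d[0]))))
    print('  gap',[k[1] for k in t])
  except IndexError: print('fail')
for n,im,(x0,y0,x1,y1) in(('top',T,(318,215,384,258)),('scene',S,(186,152,254,200))):
    g=im[y0:y1,x0:x1].max(2); 
    for th in (50,70,90):
        bl=blobs(g<th); P=[plane(n,p+np.array([x0,y0]),18) for p,_ in bl]; d=P[1]-P[0]
        print('stand',n,th,[k[1] for k in bl],(P[0]+P[1])/2,np.linalg.norm(d),wrap(np.degrees(np.arctan2(d[1],d[0]))))
big=np.hstack([cv2.resize(T[205:265,310:390],(400,300),interpolation=2),cv2.resize(S[145:205,180:260],(400,300),interpolation=2)])
cv2.imwrite('pics/st.png',big[:,:,::-1])
E
sed -i "s/(S>190)/(S>(190 if (S>0).mean()<0 else 150))/" h.py
python3 m.py
```

```text
[array([  3, 184, 183], dtype=uint8), array([  4, 184, 187], dtype=uint8), array([114, 105, 129], dtype=uint8), array([ 55, 119, 133], dtype=uint8), array([ 20, 166, 214], dtype=uint8), array([ 21, 166, 213], dtype=uint8), array([ 17, 120, 191], dtype=uint8)]
red [np.int32(158), np.int32(149)] [np.int32(309), np.int32(275)]
   top [615.7 147.   37.8] len 113.77877564878891 ang 79.00946278418076
   scene [620.  144.8  33.8] len 114.32075989985539 ang 79.09548368450169
   tri [617.6 146.   31.4] len 114.35875210421808 ang 79.08711289793598
  gap [np.float64(4.151384956271824), np.float64(3.771428930609261)]
blue [] [np.int32(171), np.int32(155)]
fail
green [np.int32(18), np.int32(10)] [np.int32(149), np.int32(125)]
   top [ 600.6 -221.7   32.2] len 21.03965514176259 ang -31.617647781056405
   scene [ 623.7 -175.5   28.8] len 110.9202068469984 ang 68.75818301030762
   tri [ 601.  -210.9  -15. ] len 32.67831600431737 ang -63.35956657544756
  gap [np.float64(3.2583301178921453), np.float64(61.80712625108904)]
yellow [] []
failTraceback (most recent call last):
  File "m.py", line 20, in <module>
    bl=blobs(g<th); P=[plane(n,p+np.array([x0,y0]),18) for p,_ in bl]; d=P[1]-P[0]
                                                                         ~^^^
IndexError: list index out of range
```

```bash
python3 - <<'E'
s=open('h.py').read()
i=s.index("    k={'red'");j=s.index("    return k&(V")
s=s[:i]+"""    k={'red':((H<7)|(H>174))&(S>140),'blue':(H>105)&(H<125)&(S>75),'green':(H>42)&(H<85)&(S>85),'yellow':(H>17)&(H<32)&(S>148)&(V>120)}[col]
"""+s[j:]
open('h.py','w').write(s)
m=open('m.py').read().replace("(50,70,90)","(80,95,110)").replace("for n,im,(x0","big=np.hstack([cv2.resize(T[205:265,310:390],(400,300),interpolation=2),cv2.resize(S[145:205,180:260],(400,300),interpolation=2)])\ncv2.imwrite('pics/st.png',big[:,:,::-1])\nprint(T[237,325:380,:].max(1),S[145:205,180:260].max(2).min())\nfor n,im,(x0",1)
open('m.py','w').write(m)
E
python3 m.py
```

```text
[array([  3, 182, 186], dtype=uint8), array([  4, 189, 185], dtype=uint8), array([114, 102, 132], dtype=uint8), array([ 54, 121, 133], dtype=uint8), array([ 20, 169, 213], dtype=uint8), array([ 21, 165, 216], dtype=uint8), array([ 17, 118, 194], dtype=uint8)]
red [np.int32(185), np.int32(171)] [np.int32(319), np.int32(287)]
   top [615.3 146.8  37.8] len 113.95049697362373 ang 79.129865080753
   scene [620.  144.7  33.8] len 114.16824729977608 ang 79.1688058906289
   tri [617.3 145.9  30.9] len 114.41404892844433 ang 79.17348317211565
  gap [np.float64(4.118178677090503), np.float64(4.047810380630641)]
blue [np.int32(115), np.int32(98)] [np.int32(199), np.int32(188)]
   top [447.1 -18.5  35. ] len 111.28771815990434 ang -50.531016716694324
   scene [449.7 -13.   31.2] len 111.67016039719236 ang -49.14127922409094
   tri [446.9 -16.4  26.8] len 111.63968668588205 ang -50.41732075206963
  gap [np.float64(4.13188477340014), np.float64(3.623320573260484)]
green [np.int32(138), np.int32(137)] [np.int32(182), np.int32(156)]
   top [ 622.2 -169.6   32.2] len 109.12865973475108 ang 69.085834
[... 740 characters left out ...]
  45  41  35  44  41  45  39  39  37  43  50  78 103 109 122
 174] 16
stand top 80 [np.int32(233), np.int32(219)] [ 435.1 -283.    18. ] 116.94023581904018 83.66304271921379
stand top 95 [np.int32(244), np.int32(235)] [ 435.2 -283.2   18. ] 116.91788180482583 83.6774539733081
stand top 110 [np.int32(282), np.int32(246)] [ 434.8 -283.9   18. ] 118.11258191775292 83.74505812648971
stand scene 80 [np.int32(242), np.int32(197)] [ 438.2 -283.4   18. ] 114.83575765054806 83.51591335286548
stand scene 95 [np.int32(302), np.int32(282)] [ 439.3 -280.7   18. ] 131.73933952764648 82.67000400563944
stand scene 110 [np.int32(332), np.int32(327)] [ 439.4 -279.7   18. ] 135.68880121958566 82.54703731877305
```

View pics/st.png

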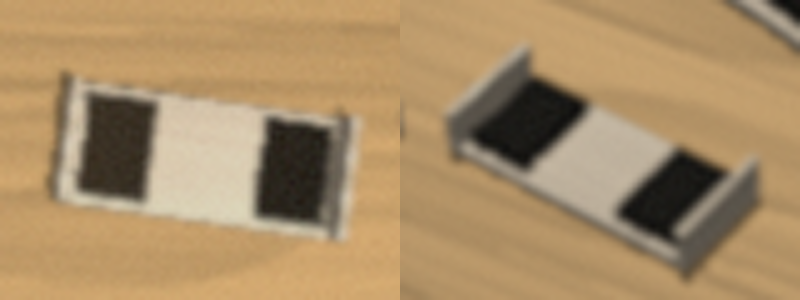

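The close-up shows the stand's two black pads clearly in both views, at about (118,147) and (295,170) in the left crop. That puts its centre at about (436,-283), angle 83.6°. I'll add a step planner next.

```bash
cat >> h.py <<'E'
from scipy.spatial.transform import Rotation as Ro
def plan(x,y,z,yaw,n):
    p,r,_=tool(); A=Ro.from_euler('xyz',r); G=Ro.from_euler('xyz',[180,0,yaw],degrees=True)
    w=(A.inv()*G).as_rotvec(degrees=True)/n; g=np.array([x,y,z],float); p=np.array(p)
    print('dist',np.round(g-p,1),'per row',np.round(np.linalg.norm(g-p)/n,1),'w/row',np.round(w,2))
    for i in range(n):
        d=np.round(A.inv().apply((g-p)/(n-i))/1000,4); ww=np.round(w,1)
        print([*map(float,ww),*map(float,d)]); p=p+A.apply(d*1000); A=A*Ro.from_rotvec(ww,degrees=True)
E
python3 -c "
from h import *
plan(616.5,146.5,140,79.1,12)"
```

```text
dist [ 445.8 -480.6  -91.2] per row 55.2 w/row [-0.    0.    7.14]
[-0.0, 0.0, 7.1, -0.0464, -0.0289, 0.0076]
[-0.0, 0.0, 7.1, -0.0496, -0.0229, 0.0076]
[-0.0, 0.0, 7.1, -0.052, -0.0166, 0.0076]
[-0.0, 0.0, 7.1, -0.0537, -0.0101, 0.0076]
[-0.0, 0.0, 7.1, -0.0545, -0.0034, 0.0076]
[-0.0, 0.0, 7.1, -0.0545, 0.0034, 0.0076]
[-0.0, 0.0, 7.1, -0.0537, 0.0101, 0.0076]
[-0.0, 0.0, 7.1, -0.052, 0.0167, 0.0076]
[-0.0, 0.0, 7.1, -0.0496, 0.023, 0.0076]
[-0.0, 0.0, 7.1, -0.0463, 0.0289, 0.0076]
[-0.0, 0.0, 7.1, -0.0424, 0.0345, 0.0076]
[-0.0, 0.0, 7.1, -0.0378, 0.0394, 0.0077]
```

Emit:
carry_out(
  deltas=[0,0,7.1,-0.046,-0.029,0.006,-1,0,0,7.1,-0.05,-0.023,0.006,-1,0,0,7.1,-0.052,-0.017,0.006,-1,0,0,7.1,-0.054,-0.01,0.006,-1,0,0,7.1,-0.054,-0.003,0.006,-1,0,0,7.1,-0.054,0.003,0.006,-1,0,0,7.1,-0.054,0.01,0.006,-1,0,0,7.1,-0.052,0.017,0.006,-1,0,0,7.1,-0.05,0.023,0.008,-1,0,0,7.1,-0.046,0.029,0.008,-1,0,0,7.1,-0.042,0.034,0.008,-1,0,0,7.1,-0.038,0.039,0.008,-1],
)

```text
clock: 1.9
eef_pos: [616.6, 145.7, 151.2]
tool_rot: [3.141, -0.001, 1.385]
force: [0.1, 0.4, 0.0]
width: 85.5
gripper_force: 0.0
```

```bash
python3 -c "
from h import *
p,r,s=tool();print(p,np.degrees(r),s['force'],s['qpos'])
plan(616.5,146.5,90,79.1,3)"
```

```text
[616.60408821 145.65674891 151.1530781 ] [ 1.79986795e+02 -3.56956468e-02  7.93641499e+01] [0.07074031 0.37806123 0.03988222] [-0.50829711  0.72764399  0.39395518  1.65096637 -0.35274585  0.83357816
 -0.15046371]
dist [ -0.1   0.8 -61.2] per row 20.4 w/row [ 0.   -0.01  0.09]
[0.0, -0.0, 0.1, 0.0003, -0.0001, 0.0204]
[0.0, -0.0, 0.1, 0.0002, -0.0001, 0.0204]
[0.0, -0.0, 0.1, 0.0003, -0.0001, 0.0204]
```

Emit:
carry_out(
  deltas=[0,0,0,0.001,0,0.035,-1,0,0,0,0,0,0.035,-1,0,0,0,0,0,0.035,-1,0,0,0,0,0,0.025,-1,0,0,0,0,0,0.015,-1,0,0,0,0,0,0,-1,0,0,0,0,0,0,1,0,0,0,0,0,0,1,0,0,0,0,0,0,1,0,0,0,0,0,0,1,0,0,0,0,0,0,1,0,0,0,0,0,0,1],
)

```text
clock: 3.4
eef_pos: [618.1, 147.5, 7.6]
tool_rot: [3.137, -0.001, 1.388]
force: [3.9, -1.3, 5.3]
width: 24.5
gripper_force: 58.8
```

Emit:
carry_out(
  deltas=[0,0,0,0,0,0,1,0,0,0,0,0,0,1,0,0,0,0,0,-0.01,1,0,0,0,0,0,-0.02,1,0,0,0,0,0,-0.03,1,0,0,0,0,0,-0.03,1,0,0,0,0,0,-0.02,1,0,0,0,0,0,-0.01,1,0,0,0,0,0,0,1],
)

```text
clock: 4.53
eef_pos: [615.4, 147.8, 126.5]
tool_rot: [-3.142, -0.0, 1.389]
force: [-0.0, 0.0, -8.7]
width: 24.3
gripper_force: 60.1
```

```bash
python3 -c "
from h import *
p,r,s=tool();print(p,np.degrees(r),s['force'],s['torque'])
T=ctrl.get_image('top');S=ctrl.get_image('scene')
big=np.hstack([cv2.resize(T[130:250,150:310],(400,300),interpolation=2),cv2.resize(S[170:290,240:400],(400,300),interpolation=2)])
cv2.imwrite('pics/red1.png',big[:,:,::-1])
plan(436.5,-283.2,125,83.6,12)"
```

```text
[615.39623787 147.75855287 126.49649673] [-1.79995935e+02 -1.12241168e-02  7.95798990e+01] [-0.04121232  0.03999157 -8.71109559] [0.03975119 0.01880215 0.01404784]
dist [-1.781e+02 -4.308e+02 -2.000e-01] per row 38.8 w/row [-0.01  0.   -0.34]
[-0.0, 0.0, -0.3, -0.038, -0.0081, 0.0001]
[-0.0, 0.0, -0.3, -0.038, -0.0083, 0.0001]
[-0.0, 0.0, -0.3, -0.0379, -0.0085, 0.0001]
[-0.0, 0.0, -0.3, -0.0379, -0.0087, 0.0001]
[-0.0, 0.0, -0.3, -0.0378, -0.0089, 0.0]
[-0.0, 0.0, -0.3, -0.0378, -0.0091, 0.0001]
[-0.0, 0.0, -0.3, -0.0377, -0.0093, 0.0]
[-0.0, 0.0, -0.3, -0.0377, -0.0095, 0.0001]
[-0.0, 0.0, -0.3, -0.0376, -0.0097, 0.0]
[-0.0, 0.0, -0.3, -0.0375, -0.0099, 0.0001]
[-0.0, 0.0, -0.3, -0.0375, -0.01, 0.0]
[-0.0, 0.0, -0.3, -0.0375, -0.0103, 0.0001]
```

View pics/red1.png

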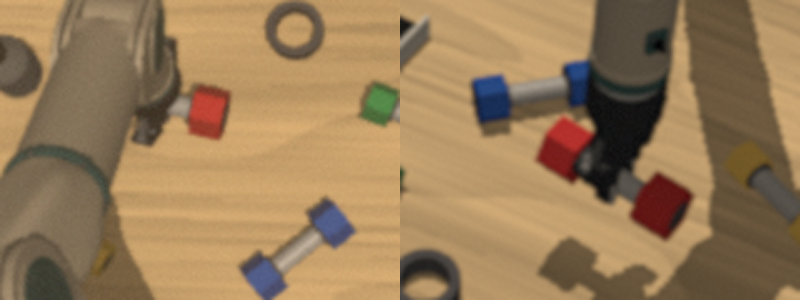

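The picture shows the red dumbbell held level in the gripper, its heads at (565,150) and (660,205) in the right half, clear of the table.

Emit:
carry_out(
  deltas=[0,0,-0.3,-0.02,-0.004,0,1,0,0,-0.3,-0.04,-0.009,0,1,0,0,-0.3,-0.041,-0.009,0,1,0,0,-0.3,-0.041,-0.009,0,1,0,0,-0.3,-0.041,-0.01,0,1,0,0,-0.3,-0.041,-0.01,0,1,0,0,-0.3,-0.041,-0.01,0,1,0,0,-0.3,-0.041,-0.01,0,1,0,0,-0.3,-0.041,-0.01,0,1,0,0,-0.3,-0.041,-0.011,0,1,0,0,-0.3,-0.04,-0.011,0,1,0,0,-0.3,-0.02,-0.006,0,1],
)

```text
clock: 6.12
eef_pos: [436.5, -282.3, 126.1]
tool_rot: [-3.14, 0.002, 1.447]
force: [-0.4, 0.3, -9.3]
width: 24.6
gripper_force: 60.0
```

```bash
python3 -c "
from h import *
T=ctrl.get_image('top');S=ctrl.get_image('scene')
p,r,s=tool();print(p,np.degrees(r),s['force'])
for n,im,roi in(('top',T,(300,190,400,290)),('scene',S,(160,100,290,215))):
  b=heads('red',n,im,roi);print(n,[(x[0].round(1),x[1]) for x in b])
big=np.hstack([cv2.resize(T[190:280,300:420],(400,300),interpolation=2),cv2.resize(S[115:205,170:290],(400,300),interpolation=2)])
cv2.imwrite('pics/red2.png',big[:,:,::-1])
plan(436.5,-283.2,60,83.6,3)"
```

```text
[ 436.29755256 -282.93416977  126.1121281 ] [-1.79912490e+02  1.60708545e-01  8.27863914e+01] [ 0.75672155 -0.14145786 -8.20544222]
top [(array([336.8, 229.9]), np.int32(206))]
scene [(array([230. , 150.6]), np.int32(252)), (array([197.6, 135.7]), np.int32(150))]
dist [  0.2  -0.3 -66.1] per row 22.0 w/row [-0.03  0.05 -0.27]
[-0.0, 0.1, -0.3, -0.0, 0.0001, 0.022]
[-0.0, 0.1, -0.3, -0.0001, 0.0001, 0.0221]
[-0.0, 0.1, -0.3, -0.0001, 0.0001, 0.022]
```

View pics/red2.png

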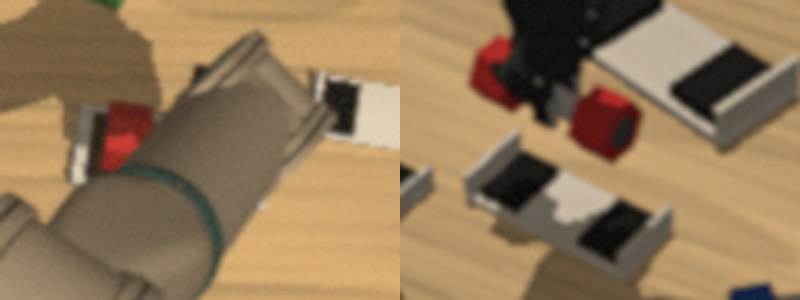

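The red dumbbell hangs above the stand, square to it. In the right half its heads are at (500,73) and (605,123), over the pads at (515,180) and (612,228).

Emit:
carry_out(
  deltas=[0,0,-0.4,0,0,0.015,1,0,0,-0.4,0,0,0.025,1,0,0,0,0,0,0.025,1,0,0,0,0,0,0.015,1,0,0,0,0,0,0.01,1,0,0,0,0,0,0.005,1,0,0,0,0,0,0,1,0,0,0,0,0,0,1],
)

```text
clock: 7.22
eef_pos: [439.9, -278.9, 31.8]
tool_rot: [3.14, 0.001, 1.466]
force: [-1.1, 0.1, -8.7]
width: 24.3
gripper_force: 59.9
```

```bash
python3 -c "
from h import *
T=ctrl.get_image('top');S=ctrl.get_image('scene')
p,r,s=tool();print(p,np.degrees(r),s['force'])
big=np.hstack([cv2.resize(T[190:280,300:420],(400,300),interpolation=2),cv2.resize(S[125:215,160:280],(400,300),interpolation=2)])
cv2.imwrite('pics/red3.png',big[:,:,::-1])
plan(436.5,-283.2,26,83.6,1)"
```

```text
[ 439.85247298 -278.80680628   31.84670509] [1.79942365e+02 2.75047601e-02 8.39732968e+01] [ 0.55440184 -0.19861602 -7.7867968 ]
dist [-3.4 -4.4 -5.8] per row 8.0 w/row [0.06 0.03 0.37]
[0.1, 0.0, 0.4, -0.0047, -0.0029, 0.0058]
```

View pics/red3.png

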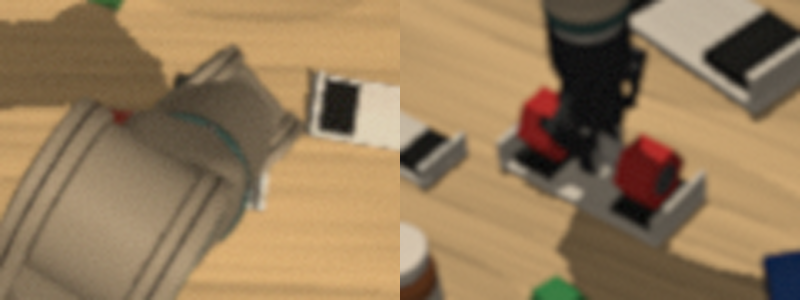

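Red is now hovering just above the pads, with its heads at (545,125) and (648,172) in the right half. The TCP has drifted about 5 mm, so I'll correct that before setting it down.

Emit:
carry_out(
  deltas=[0,0,0.4,-0.004,-0.003,0,1,0,0,0,0,0,0,1,0,0,0,0,0,0.002,1,0,0,0,0,0,0,1],
)

```text
clock: 7.82
eef_pos: [436.0, -282.1, 29.1]
tool_rot: [-3.141, -0.0, 1.459]
force: [1.0, 0.1, -8.8]
width: 24.2
gripper_force: 59.9
```

```bash
python3 -c "
from h import *
S=ctrl.get_image('scene')
p,r,s=tool();print(p,np.degrees(r),s['force'],s['qpos'])
cv2.imwrite('pics/red4.png',cv2.resize(S[130:210,165:275],(770,560),interpolation=2)[:,:,::-1])
plan(436.5,-283.2,26,83.6,1)"
```

```text
[ 436.05072611 -282.06744577   29.14323422] [-1.79985409e+02 -1.50869129e-02  8.35766780e+01] [-0.46332796  0.02468657 -9.40664992] [ 0.40919899  0.77765572  0.16874009  2.02882069 -0.33988998  0.36167621
  0.73734321]
dist [ 0.4 -1.1 -3.1] per row 3.4 w/row [-0.01 -0.02 -0.02]
[-0.0, -0.0, -0.0, -0.0011, 0.0006, 0.0031]
```

View pics/red4.png

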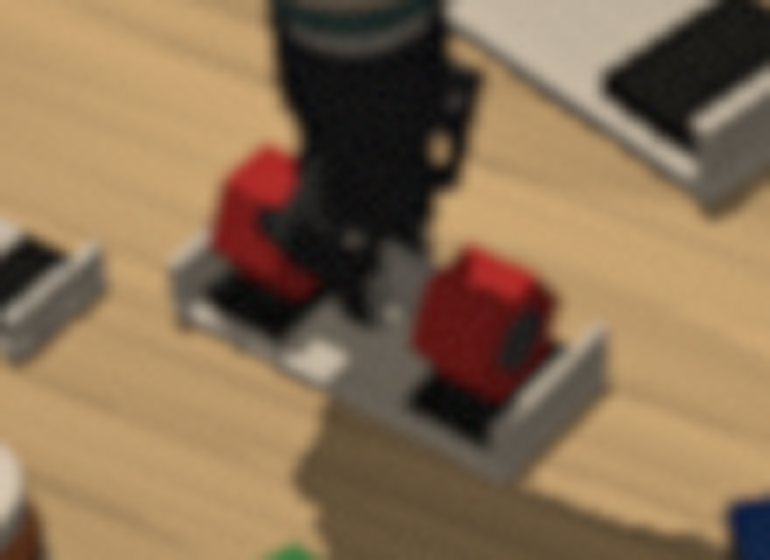

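The red heads at (262,225) and (485,325) are centred over their pads between the stops.

Emit:
carry_out(
  deltas=[0,0,0,-0.001,0,0.002,1,0,0,0,0,0,0.001,1,0,0,0,0,0,0,1,0,0,0,0,0,0,1],
)

```text
clock: 8.38
eef_pos: [436.0, -283.2, 26.3]
tool_rot: [-3.142, -0.0, 1.459]
force: [-0.4, -0.1, -9.0]
width: 24.1
gripper_force: 59.9
```

Emit:
carry_out(
  deltas=[0,0,0,0,0,0.001,1,0,0,0,0,0,0,1,0,0,0,0,0,0.001,1,0,0,0,0,0,0,1],
)

```text
clock: 8.88
eef_pos: [436.1, -283.3, 25.6]
tool_rot: [3.141, -0.0, 1.458]
force: [-0.9, 1.6, 7.9]
width: 24.3
gripper_force: 62.0
```

Emit:
carry_out(
  deltas=[0,0,0,0,0,-0.0005,1,0,0,0,0,0,0,-1,0,0,0,0,0,0,-1,0,0,0,0,0,0,-1,0,0,0,0,0,0,-1,0,0,0,0,0,0,-1,0,0,0,0,0,-0.01,-1,0,0,0,0,0,-0.03,-1,0,0,0,0,0,-0.04,-1,0,0,0,0,0,-0.04,-1,0,0,0,0,0,-0.02,-1],
)

```text
clock: 10.25
eef_pos: [436.7, -283.8, 167.6]
tool_rot: [3.138, 0.001, 1.458]
force: [-0.1, -0.1, 0.0]
width: 85.2
gripper_force: 0.0
```

```bash
python3 -c "
from h import *
plan(447,-17,145,129.5,10)"
```

```text
dist [ 10.3 266.8 -22.6] per row 26.8 w/row [ 0.02  0.02 -4.59]
[0.0, 0.0, -4.6, 0.0266, -0.002, 0.0022]
[0.0, 0.0, -4.6, 0.0267, 0.0002, 0.0022]
[0.0, 0.0, -4.6, 0.0266, 0.0023, 0.0022]
[0.0, 0.0, -4.6, 0.0263, 0.0044, 0.0022]
[0.0, 0.0, -4.6, 0.0259, 0.0065, 0.0022]
[0.0, 0.0, -4.6, 0.0253, 0.0086, 0.0022]
[0.0, 0.0, -4.6, 0.0245, 0.0106, 0.0022]
[0.0, 0.0, -4.6, 0.0236, 0.0125, 0.0023]
[0.0, 0.0, -4.6, 0.0225, 0.0144, 0.0022]
[0.0, 0.0, -4.6, 0.0213, 0.0162, 0.0023]
```

Emit:
carry_out(
  deltas=[0,0,-4.6,0.0265,-0.002,0.002,-1,0,0,-4.6,0.0265,0,0.002,-1,0,0,-4.6,0.0265,0.0025,0.002,-1,0,0,-4.6,0.0265,0.0045,0.002,-1,0,0,-4.6,0.026,0.0065,0.002,-1,0,0,-4.6,0.0255,0.0085,0.002,-1,0,0,-4.6,0.0245,0.0105,0.002,-1,0,0,-4.6,0.0235,0.0125,0.002,-1,0,0,-4.6,0.0225,0.0145,0.002,-1,0,0,-4.6,0.0215,0.016,0.002,-1,0,0,0,0,0,0,-1],
)

```text
clock: 11.62
eef_pos: [444.7, -12.9, 144.0]
tool_rot: [-3.141, -0.003, 2.269]
force: [0.2, 0.3, 0.2]
width: 85.3
gripper_force: 0.0
```

```bash
python3 -c "
from h import *
np.set_printoptions(precision=1,suppress=True)
T=ctrl.get_image('top');S=ctrl.get_image('scene')
a=heads('red','top',T,(310,205,395,270));b=heads('red','scene',S,(170,130,270,205));print([x[1] for x in a+b])
for n,bl,z in(('top',a,18+27*1.4),('scene',b,18+27*1.25)):
  P=[plane(n,x[0],z) for x in bl];d=P[1]-P[0];print(n,(P[0]+P[1])/2,wrap(np.degrees(np.arctan2(d[1],d[0]))))
cv2.imwrite('pics/red5.png',np.hstack([cv2.resize(T[200:272,300:396],(400,300),interpolation=2),cv2.resize(S[135:207,170:266],(400,300),interpolation=2)])[:,:,::-1])
plan(447,-17,5,129.5,6)"
```

```text
[np.int32(241), np.int32(234), np.int32(251), np.int32(224)]
top [ 433.5 -283.8   55.8] 83.29431927619771
scene [ 439.4 -285.3   51.8] 83.79637171498314
dist [   1.9   -1.2 -139.4] per row 23.2 w/row [-0. -0.  0.]
[-0.0, -0.0, 0.0, -0.0004, 0.0002, 0.0232]
[-0.0, -0.0, 0.0, -0.0004, 0.0001, 0.0232]
[-0.0, -0.0, 0.0, -0.0004, 0.0002, 0.0232]
[-0.0, -0.0, 0.0, -0.0004, 0.0001, 0.0233]
[-0.0, -0.0, 0.0, -0.0003, 0.0002, 0.0232]
[-0.0, -0.0, 0.0, -0.0004, 0.0001, 0.0233]
```

View pics/red5.png

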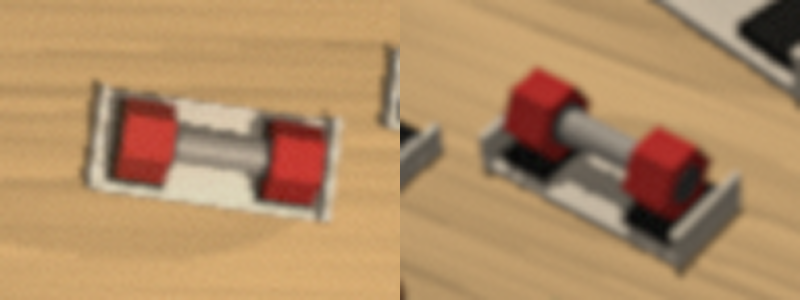

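Red lies flat and square on both pads, centred between the stops. Its heads are at (147,140) and (297,162) in the left half. Next, grasp blue.

Emit:
carry_out(
  deltas=[0,0,0,-0.001,0.003,0.03,-1,0,0,0,0,0,0.035,-1,0,0,0,0,0,0.035,-1,0,0,0,0,0,0.023,-1,0,0,0,0,0,0.015,-1,0,0,0,0,0,0,-1,0,0,0,0,0,0,1,0,0,0,0,0,0,1,0,0,0,0,0,0,1,0,0,0,0,0,0,1,0,0,0,0,0,0,1,0,0,0,0,0,0,1],
)

```text
clock: 13.22
eef_pos: [445.1, -12.6, 20.8]
tool_rot: [-3.138, -0.013, 2.261]
force: [0.1, 0.8, 6.9]
width: 23.8
gripper_force: 58.5
```

Emit:
carry_out(
  deltas=[0,0,0,0,0,0,1,0,0,0,0,0,0,1],
)

```text
clock: 13.48
eef_pos: [445.0, -12.6, 20.8]
tool_rot: [-3.138, -0.013, 2.261]
force: [-0.2, -0.0, 6.3]
width: 23.8
gripper_force: 58.5
```

Emit:
carry_out(
  deltas=[0,0,0,0,0,-0.01,1,0,0,0,0,0,-0.03,1,0,0,0,0,0,-0.04,1,0,0,0,0,0,-0.04,1,0,0,0,0,0,-0.025,1,0,0,0,0,0,0,1,0,0,0,0,0,0,1],
)

```text
clock: 14.35
eef_pos: [445.1, -13.3, 164.1]
tool_rot: [-3.135, -0.016, 2.261]
force: [-1.1, 0.3, -7.9]
width: 23.2
gripper_force: 60.7
```

```bash
python3 -c "
from h import *
plan(436.2,-283.7,150,83.6,10)"
```

```text
dist [  -8.9 -270.4  -14.1] per row 27.1 w/row [-0.07 -0.07  4.59]
[-0.1, -0.1, 4.6, -0.0203, -0.0179, 0.0012]
[-0.1, -0.1, 4.6, -0.0217, -0.0162, 0.0012]
[-0.1, -0.1, 4.6, -0.0229, -0.0144, 0.0012]
[-0.1, -0.1, 4.6, -0.024, -0.0125, 0.0013]
[-0.1, -0.1, 4.6, -0.0249, -0.0106, 0.0013]
[-0.1, -0.1, 4.6, -0.0257, -0.0086, 0.0013]
[-0.1, -0.1, 4.6, -0.0263, -0.0065, 0.0013]
[-0.1, -0.1, 4.6, -0.0267, -0.0043, 0.0014]
[-0.1, -0.1, 4.6, -0.0269, -0.0022, 0.0014]
[-0.1, -0.1, 4.6, -0.027, 0.0, 0.0015]
```

Blue was gripped about 14 mm too high because the speed cap clipped the fast rows. I'll set it back down and regrip lower.

Emit:
carry_out(
  deltas=[0,0,0,0,0,0.015,1,0,0,0,0,0,0.02,1,0,0,0,0,0,0.02,1,0,0,0,0,0,0.02,1,0,0,0,0,0,0.02,1,0,0,0,0,0,0.02,1,0,0,0,0,0,0.014,1,0,0,0,0,0,0.008,1,0,0,0,0,0,0,1,0,0,0,0,0,0,1],
)

```text
clock: 15.6
eef_pos: [444.7, -12.8, 28.2]
tool_rot: [-3.137, -0.014, 2.26]
force: [0.8, 0.6, -5.8]
width: 23.8
gripper_force: 60.4
```

```bash
python3 -c "
from h import *
p,r,s=tool();print(p,np.degrees(r),s['force'],s['width'],s['qpos'])
plan(447,-14.5,20,129.8,1)"
```

```text
[444.72683145 -12.84954897  28.16270738] [-179.71281467   -0.78434771  129.51705165] [ 0.78871967  0.60830113 -5.76279875] 23.793900589156884 [-0.19047716  0.74907184  0.24059924  2.21656635 -0.70637654  0.2644803
  1.36809555]
dist [ 2.3 -1.7 -8.2] per row 8.6 w/row [-0.29 -0.79 -0.28]
[-0.3, -0.8, -0.3, -0.0028, 0.0007, 0.0081]
```

Joint 6 is close to its lower limit at this small radius. I'll carry blue outward to about (560,-40), set it down there, and regrip low.

Run:
```python
from h import *
p,r,_=tool(); A=Ro.from_euler('xyz',r); g=np.array([560,-40,60.]); n=9; p=np.array(p)
for i in range(n):
    d=A.inv().apply((g-p)/(n-i)).round(0 or 1)/1000; print(d); p=p+A.apply(d*1000); A=A*Ro.from_rotvec([0,0,5.1],degrees=True)
```

```text
[-0.0104  0.0079 -0.0037]
[-0.0097  0.0088 -0.0037]
[-0.0089  0.0097 -0.0037]
[-0.008   0.0104 -0.0037]
[-0.007   0.0111 -0.0037]
[-0.006   0.0117 -0.0037]
[-0.0049  0.0121 -0.0038]
[-0.0038  0.0125 -0.0037]
[-0.0027  0.0129 -0.0038]
```

Emit:
carry_out(
  deltas=[0,0,0,0,0,-0.012,1,0,0,0,0,0,-0.02,1,0,0,5.1,-0.0105,0.008,0,1,0,0,5.1,-0.0095,0.009,0,1,0,0,5.1,-0.009,0.0095,0,1,0,0,5.1,-0.008,0.0105,0,1,0,0,5.1,-0.007,0.011,0,1,0,0,5.1,-0.006,0.0115,0,1,0,0,5.1,-0.005,0.012,0,1,0,0,5.1,-0.004,0.0125,0,1,0,0,5.1,-0.003,0.013,0,1,0,0,0,0,0,0,1],
)

```text
clock: 17.1
eef_pos: [560.7, -40.1, 59.3]
tool_rot: [-3.13, -0.006, 1.462]
force: [-1.2, -1.0, -6.8]
width: 23.5
gripper_force: 60.4
```

Run:
```python
from h import *
S=ctrl.get_image('scene'); p,r,s=tool();print(p,np.degrees(r),s['force'],s['width'],s['qpos'])
cv2.imwrite('pics/b1.png',cv2.resize(S[160:260,220:360],(700,500),interpolation=2)[:,:,::-1])
```

```text
[559.55058474 -39.88486036  59.04747629] [-179.22988427   -0.36746223   83.76653352] [-0.37368349 -0.23135298 -7.86510096] 23.137367477846485 [-0.36666     0.85931471  0.64544478  1.90181134 -0.81940149  0.6835415
  0.6811988 ]
```

View pics/b1.png

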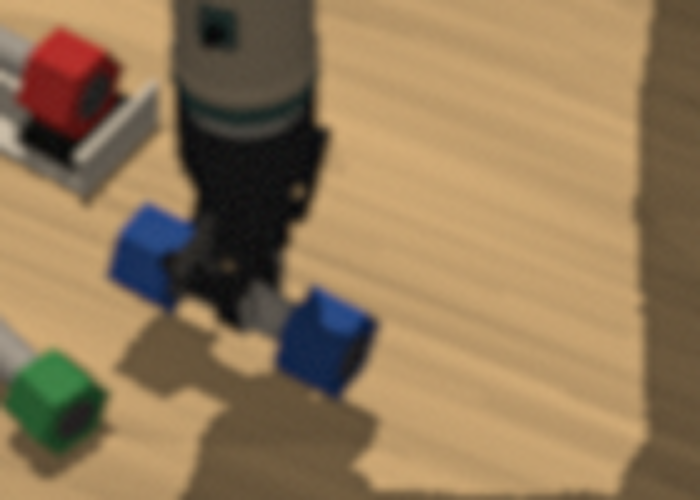

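Blue is held near level at (560,-40), with its heads at (155,255) and (327,340) in the crop and clear of everything else. Lowering it now.

Emit:
carry_out(
  deltas=[0,0,0,0,0,0.015,1,0,0,0,0,0,0.013,1,0,0,0,0,0,0.006,1,0,0,0,0,0,0.002,1,0,0,0,0,0,0,1,0,0,0,0,0,0,1],
)

```text
clock: 17.9
eef_pos: [559.7, -40.4, 22.7]
tool_rot: [-3.129, -0.006, 1.459]
force: [-0.1, 0.0, -5.8]
width: 23.5
gripper_force: 60.5
```

Emit:
carry_out(
  deltas=[0,0,0,0,0,0.001,1,0,0,0,0,0,0.001,1,0,0,0,0,0,0,1],
)

```text
clock: 18.27
eef_pos: [559.5, -40.2, 21.0]
tool_rot: [-3.129, -0.006, 1.459]
force: [-1.8, 0.3, 0.2]
width: 23.7
gripper_force: 61.3
```

Emit:
carry_out(
  deltas=[0,0,0,0,0,0,-1,0,0,0,0,0,0,-1,0,0,0,0,0,0,-1,0,0,0,0,0,0,-1,0,0,0,0,0,0,-1,0,0,0,0,0,0,-1],
)

```text
clock: 19.02
eef_pos: [559.3, -40.2, 20.4]
tool_rot: [-3.128, -0.006, 1.46]
force: [0.2, 0.5, -0.5]
width: 85.3
gripper_force: 0.0
```

```bash
python3 -c "
from h import *
T=ctrl.get_image('top')
p,r,s=tool();print(p,np.degrees(r),s['force'],s['width'],s['qpos'])
plan(559.5,-40,5,83.6,2)"
```

```text
[559.30910941 -40.18198137  20.36268872] [-179.22413668   -0.34813691   83.62125995] [ 0.22851444 -0.02458661  0.89090801] 85.26462922778886 [-0.33186453  0.91159413  0.58547558  1.9115135  -0.87755157  0.6136335
  0.72641901]
dist [  0.2   0.2 -15.4] per row 7.7 w/row [-0.39 -0.17  0.01]
[-0.4, -0.2, 0.0, 0.0001, 0.0002, 0.0077]
[-0.4, -0.2, 0.0, 0.0, 0.0001, 0.0077]
```

Emit:
carry_out(
  deltas=[-0.4,-0.2,0,-0.002,0,0.0075,-1,-0.4,-0.2,0,-0.001,0,0.0075,-1,0,0,0,0,0,0,-1,0,0,0,0,0,0,1,0,0,0,0,0,0,1,0,0,0,0,0,0,1,0,0,0,0,0,0,1,0,0,0,0,0,0,1,0,0,0,0,0,0,1,0,0,0,0,0,0,1],
)

```text
clock: 20.32
eef_pos: [559.3, -43.1, 5.8]
tool_rot: [3.14, 0.001, 1.46]
force: [0.6, 1.7, 6.0]
width: 24.4
gripper_force: 59.0
```

Emit:
carry_out(
  deltas=[0,0,0,0,0,-0.01,1,0,0,0,0,0,-0.025,1,0,0,0,0,0,-0.03,1,0,0,0,0,0,-0.03,1,0,0,0,0,0,-0.03,1,0,0,0,0,0,-0.02,1,0,0,0,0,0,0,1],
)

```text
clock: 21.2
eef_pos: [558.7, -42.8, 151.0]
tool_rot: [3.14, 0.001, 1.459]
force: [-0.2, 0.2, -7.1]
width: 23.9
gripper_force: 59.9
```

```bash
python3 -c "
from h import *
S=ctrl.get_image('scene');T=ctrl.get_image('top')
p,r,s=tool();print(p,np.degrees(r),s['force'],s['width'])
for n,im,roi in (('scene',S,(200,90,400,260)),('top',T,ROI['top'])):
  b=heads('blue',n,im,roi);P=[plane(n,x[0],p[2]+19+4) for x in b];print(n,P,[x[1] for x in b],sum(P)/2)
plan(436.2,-283.7,145,83.6,10)"
```

```text
[557.5647259  -42.28678405 149.23926407] [-1.79877010e+02  2.88628959e-02  8.36301702e+01] [-0.84737457  0.12125519 -7.00317273] 24.315691459142077
scene [array([561.79373206,   5.41941619, 172.23926407]), array([ 550.37350971, -109.55956012,  172.23926407])] [np.int32(238), np.int32(215)] [556.08362088 -52.07007197 172.23926407]
top [array([ 549.65781392, -100.64535036,  172.23926407])] [np.int32(168)] [274.82890696 -50.32267518  86.11963204]
dist [-121.4 -241.4   -4.2] per row 27.0 w/row [-0.01  0.    0.  ]
[-0.0, 0.0, 0.0, -0.0253, -0.0094, 0.0005]
[-0.0, 0.0, 0.0, -0.0253, -0.0094, 0.0005]
[-0.0, 0.0, 0.0, -0.0253, -0.0094, 0.0004]
[-0.0, 0.0, 0.0, -0.0254, -0.0094, 0.0005]
[-0.0, 0.0, 0.0, -0.0253, -0.0094, 0.0004]
[-0.0, 0.0, 0.0, -0.0254, -0.0094, 0.0005]
[-0.0, 0.0, 0.0, -0.0253, -0.0094, 0.0004]
[-0.0, 0.0, 0.0, -0.0254, -0.0093, 0.0005]
[-0.0, 0.0, 0.0, -0.0253, -0.0094, 0.0004]
[-0.0, 0.0, 0.0, -0.0254, -0.0093, 0.0005]
```

```bash
python3 -c "
from h import *
S=ctrl.get_image('scene');T=ctrl.get_image('top')
p,r,s=tool();print(p)
b=heads('blue','scene',S,(200,90,400,260));a=heads('blue','top',T)
for x in a+b: print(x)
for x in b: print(tri(a[0][0],x[0]))
cv2.imwrite('pics/b2.png',np.hstack([cv2.resize(T[170:260,240:360],(400,300),interpolation=2),cv2.resize(S[120:210,230:350],(400,300),interpolation=2)])[:,:,::-1])
"
```

```text
[557.56200541 -42.45209451 148.96342091]
(array([296.13173653, 193.10179641]), np.int32(167))
(array([284.64102564, 200.98717949]), np.int32(234))
(array([248.57009346, 183.57476636]), np.int32(214))
(array([538.11593322, -57.00463101, 124.89561273]), np.float64(94.66277436125733))
(array([ 550.39451609, -103.62456798,  173.32395818]), np.float64(7.4150934230550805))
```

View pics/b2.png

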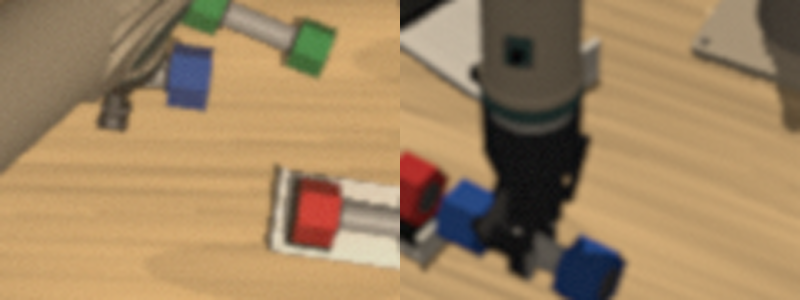

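The picture shows blue held level, with the red stand behind it. The measured centre sits about 3.5 mm toward -y of the TCP, so I'll allow for that when placing it.

Emit:
carry_out(
  deltas=[0,0,0,-0.012,-0.004,0,1,0,0,0,-0.024,-0.009,0,1,0,0,0,-0.024,-0.009,0,1,0,0,0,-0.024,-0.009,0,1,0,0,0,-0.024,-0.009,0,1,0,0,0,-0.024,-0.009,0,1,0,0,0,-0.024,-0.009,0,1,0,0,0,-0.024,-0.009,0,1,0,0,0,-0.024,-0.009,0,1,0,0,0,-0.024,-0.009,0,1,0,0,0,-0.022,-0.0085,0,1,0,0,0,0,0,0,1],
)

```text
clock: 22.9
eef_pos: [435.7, -284.3, 150.7]
tool_rot: [-3.141, 0.003, 1.454]
force: [-0.8, -0.1, -7.2]
width: 24.0
gripper_force: 59.7
```

Emit:
carry_out(
  deltas=[0,0,0,0,0,0.01,1,0,0,0,0,0,0.015,1,0,0,0,0,0,0.015,1,0,0,0,0,0,0.01,1,0,0,0,0,0,0.005,1,0,0,0,0,0,0,1,0,0,0,0,0,0,1],
)

```text
clock: 23.78
eef_pos: [438.4, -281.4, 95.9]
tool_rot: [3.14, 0.001, 1.459]
force: [-0.1, 0.3, -5.9]
width: 24.3
gripper_force: 59.8
```

```bash
python3 -c "
from h import *
p,r,s=tool();print(p,np.degrees(r),s['force'],s['qpos'])
plan(436.6,-280.3,81,83.6,2)"
```

```text
[ 438.41794679 -281.38631609   95.93025324] [1.79927010e+02 8.03046291e-02 8.36225964e+01] [-0.14930169  0.28340042 -5.90131745] [ 0.11093314  0.74557687  0.63731092  2.00834741 -0.74964828  0.63303115
  1.14088351]
dist [ -1.8   1.1 -14.9] per row 7.5 w/row [0.04 0.04 0.01]
[0.0, 0.0, 0.0, 0.0004, -0.001, 0.0075]
[0.0, 0.0, 0.0, 0.0005, -0.0009, 0.0074]
```

Emit:
carry_out(
  deltas=[0,0,0,0.001,-0.002,0.007,1,0,0,0,0,0,0.005,1,0,0,0,0,0,0,1,0,0,0,0,0,0,1],
)

```text
clock: 24.28
eef_pos: [436.3, -280.0, 83.6]
tool_rot: [3.141, 0.001, 1.459]
force: [-0.0, -0.5, -6.0]
width: 24.4
gripper_force: 59.8
```

```bash
python3 -c "
from h import *
S=ctrl.get_image('scene')
p,r,s=tool();print(p,np.degrees(r),s['force'])
cv2.imwrite('pics/b3.png',cv2.resize(S[105:205,165:285],(720,600),interpolation=2)[:,:,::-1])
for c,z in(('red',18+27*1.25),('blue',p[2]-6+25*1.25)):
  b=heads(c,'scene',S,(165,90,285,205)); P=[plane('scene',x[0],z) for x in b]; print(c,P,[x[1] for x in b])
plan(436.6,-280.3,78,83.6,1)"
```

```text
[ 436.35919584 -280.05064073   83.65438626] [1.79958657e+02 6.74405103e-02 8.36205131e+01] [-0.76887528  0.09890903 -6.50264948]
red [array([ 454.70614898, -224.16290075,   51.75      ]), array([ 444.40865415, -338.76067564,   51.75      ])] [np.int32(188), np.int32(152)]
blue [array([ 442.05724529, -232.17071387,  108.90438626]), array([ 432.91624688, -346.99542825,  108.90438626])] [np.int32(176), np.int32(112)]
dist [ 0.2 -0.2 -5.7] per row 5.7 w/row [0.04 0.07 0.02]
[0.0, 0.1, 0.0, -0.0002, 0.0003, 0.0057]
```

View pics/b3.png

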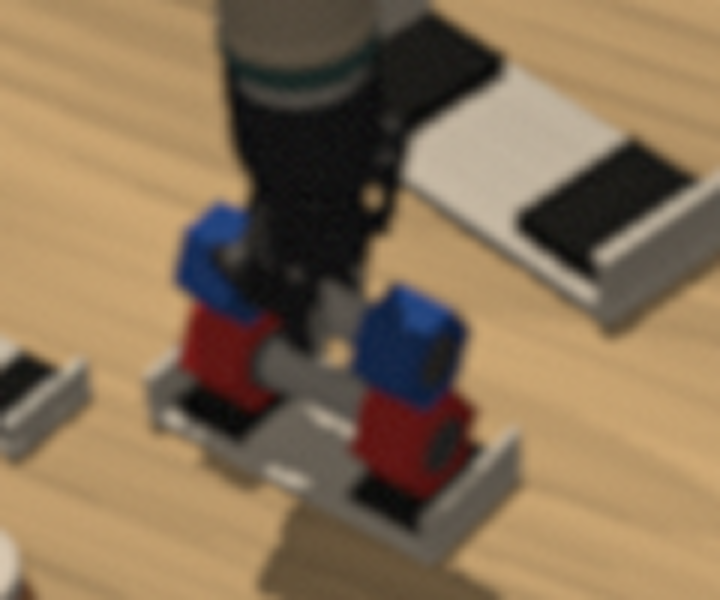

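Blue sits squarely above red. The near heads' edges agree to about 1 mm: blue spans x = 357–467 in the crop and red 357–476. Lowering gently.

Emit:
carry_out(
  deltas=[0,0,0,0,0,0.003,1,0,0,0,0,0,0.0015,1,0,0,0,0,0,0,1,0,0,0,0,0,0,1],
)

```text
clock: 24.82
eef_pos: [436.3, -279.9, 79.1]
tool_rot: [3.141, 0.001, 1.459]
force: [0.2, -0.1, -6.8]
width: 24.6
gripper_force: 59.8
```

Emit:
carry_out(
  deltas=[0,0,0,0,0,0.001,1,0,0,0,0,0,0,1,0,0,0,0,0,0,1],
)

```text
clock: 25.2
eef_pos: [436.3, -279.9, 78.1]
tool_rot: [3.141, 0.001, 1.46]
force: [0.6, -0.8, -6.6]
width: 24.1
gripper_force: 59.7
```

Emit:
carry_out(
  deltas=[0,0,0,0,0,0.0007,1,0,0,0,0,0,0,1,0,0,0,0,0,0,1],
)

```text
clock: 25.58
eef_pos: [436.3, -279.9, 77.8]
tool_rot: [3.141, 0.001, 1.459]
force: [-1.0, 1.9, 2.5]
width: 24.3
gripper_force: 60.7
```

Emit:
carry_out(
  deltas=[0,0,0,0,0,0,-1,0,0,0,0,0,0,-1,0,0,0,0,0,0,-1,0,0,0,0,0,0,-1,0,0,0,0,0,0,-1,0,0,0,0,0,0,-1,0,0,0,0,0,-0.008,-1,0,0,0,0,0,-0.02,-1,0,0,0,0,0,-0.03,-1,0,0,0,0,0,-0.03,-1,0,0,0,0,0,-0.015,-1],
)

```text
clock: 26.95
eef_pos: [436.7, -280.2, 182.1]
tool_rot: [3.139, 0.002, 1.46]
force: [0.1, 0.2, 0.3]
width: 85.3
gripper_force: 0.0
```

```bash
python3 -c "
from h import *
plan(622.4,-171.7,120,69,8)"
```

```text
dist [185.7 108.5 -62.1] per row 28.0 w/row [0.02 0.01 1.83]
[0.0, 0.0, 1.8, 0.0161, 0.0215, 0.0078]
[0.0, 0.0, 1.8, 0.0167, 0.021, 0.0078]
[0.0, 0.0, 1.8, 0.0174, 0.0205, 0.0078]
[0.0, 0.0, 1.8, 0.018, 0.0199, 0.0078]
[0.0, 0.0, 1.8, 0.0187, 0.0194, 0.0078]
[0.0, 0.0, 1.8, 0.0192, 0.0188, 0.0078]
[0.0, 0.0, 1.8, 0.0199, 0.0181, 0.0078]
[0.0, 0.0, 1.8, 0.0204, 0.0175, 0.0078]
```

Emit:
carry_out(
  deltas=[0,0,1.8,0.016,0.0215,0.004,-1,0,0,1.8,0.0165,0.021,0.006,-1,0,0,1.8,0.0175,0.0205,0.008,-1,0,0,1.8,0.018,0.02,0.008,-1,0,0,1.8,0.0185,0.0195,0.008,-1,0,0,1.8,0.019,0.019,0.008,-1,0,0,1.8,0.02,0.018,0.01,-1,0,0,1.8,0.0205,0.0175,0.01,-1,0,0,0,0,0,0,-1],
)

```text
clock: 28.08
eef_pos: [622.9, -168.9, 116.6]
tool_rot: [-3.14, -0.0, 1.212]
force: [-1.1, 0.3, 0.4]
width: 85.6
gripper_force: 0.0
```

```bash
python3 -c "
from h import *
T=ctrl.get_image('top');S=ctrl.get_image('scene')
for c,zb in(('blue',72),('red',18)):
  for n,im,roi,k in(('top',T,(310,200,395,275),1.4),('scene',S,(165,90,285,205),1.25)):
    b=heads(c,n,im,roi); P=[plane(n,x[0],zb+R_[c]*k) for x in b]; d=P[1]-P[0];print(c,n,(P[0]+P[1])/2,wrap(np.degrees(np.arctan2(d[1],d[0]))),[x[1] for x in b])
cv2.imwrite('pics/b4.png',np.hstack([cv2.resize(T[200:272,300:396],(400,300),interpolation=2),cv2.resize(S[120:201,165:273],(400,300),interpolation=2)])[:,:,::-1])
a=heads('green','top',T);b=heads('green','scene',S);print(a,b)
plan(622.4,-171.7,3.5,69,4)"
```

```text
blue top [ 433.909904   -282.85559263  107.        ] 84.50325702246664 [np.int32(191), np.int32(184)]Traceback (most recent call last):
  File "<string>", line 6, in <module>
    b=heads(c,n,im,roi); P=[plane(n,x[0],zb+R_[c]*k) for x in b]; d=P[1]-P[0];print(c,n,(P[0]+P[1])/2,wrap(np.degrees(np.arctan2(d[1],d[0]))),[x[1] for x in b])
                                                                    ~^^^
IndexError: list index out of range
```

```bash
python3 -c "
from h import *
p,r,s=tool();print(p,s['qpos'])
plan(622.4,-171.7,3.5,69,4)"
```

```text
[ 621.1042808  -171.98903762  118.04595683] [-0.20499485  0.89532889  0.79241025  1.64642758 -0.759979    0.93471012
  0.51197725]
dist [   1.3    0.3 -114.5] per row 28.6 w/row [-0.01  0.03  0.06]
[-0.0, 0.0, 0.1, 0.0002, 0.0003, 0.0286]
[-0.0, 0.0, 0.1, 0.0002, 0.0003, 0.0286]
[-0.0, 0.0, 0.1, 0.0003, 0.0003, 0.0287]
[-0.0, 0.0, 0.1, 0.0002, 0.0003, 0.0286]
```

Emit:
carry_out(
  deltas=[0,0,0,0.001,0.001,0.02,-1,0,0,0,0,0,0.025,-1,0,0,0,0,0,0.025,-1,0,0,0,0,0,0.02,-1,0,0,0,0,0,0.015,-1,0,0,0,0,0,0.0085,-1,0,0,0,0,0,0,-1,0,0,0,0,0,0,-1],
)

```text
clock: 29.18
eef_pos: [623.9, -171.4, 5.6]
tool_rot: [3.14, 0.001, 1.208]
force: [0.2, -0.1, -0.1]
width: 85.5
gripper_force: 0.0
```

Emit:
carry_out(
  deltas=[0,0,0,0,0,0,1,0,0,0,0,0,0,1,0,0,0,0,0,0,1,0,0,0,0,0,0,1,0,0,0,0,0,0,1,0,0,0,0,0,0,1,0,0,0,0,0,0,1,0,0,0,0,0,0,1],
)

```text
clock: 30.18
eef_pos: [624.0, -171.3, 5.4]
tool_rot: [3.139, 0.001, 1.208]
force: [1.7, -0.3, 4.8]
width: 24.3
gripper_force: 59.0
```

Emit:
carry_out(
  deltas=[0,0,0,0,0,-0.01,1,0,0,0,0,0,-0.025,1,0,0,0,0,0,-0.03,1,0,0,0,0,0,-0.03,1,0,0,0,0,0,-0.03,1,0,0,0,0,0,-0.03,1,0,0,0,0,0,-0.02,1,0,0,0,0,0,-0.01,1,0,0,0,0,0,0,1,0,0,0,0,0,0,1],
)

```text
clock: 31.42
eef_pos: [622.6, -170.4, 188.6]
tool_rot: [-3.14, 0.001, 1.208]
force: [-0.3, -0.2, -5.9]
width: 24.3
gripper_force: 59.6
```

```bash
python3 -c "
from h import *
S=ctrl.get_image('scene');T=ctrl.get_image('top')
p,r,s=tool();print(p,np.degrees(r),s['force'])
b=heads('green','scene',S,(120,50,300,300));a=heads('green','top',T)
print([x[1] for x in a],[x[1] for x in b])
for y in a:
 for x in b: t=tri(y[0],x[0]); print(t, (t[0]-p)@[np.cos(r[2]),np.sin(r[2]),0])
for c,zb in(('blue',72),('red',18)):
    b=heads(c,'scene',S,(165,90,285,205)); P=[plane('scene',x[0],zb+R_[c]*1.25) for x in b]; print(c,P,[x[1] for x in b])
plan(436.2,-282.8,185,83.6,10)"
```

```text
[ 622.61605173 -170.5872616   188.62006667] [-1.79918726e+02  5.42587077e-02  6.92145617e+01] [ 0.07209336 -0.28148298 -5.82272668]
[np.int32(182)] [np.int32(211), np.int32(14)]
(array([ 598.80953603, -194.21834627,  144.32044512]), np.float64(71.23254439730577)) -30.54127983289237
(array([ 603.17605032, -221.76771924,  210.66455492]), np.float64(3.748546784213735)) -54.74808439799077
blue [array([ 442.42485872, -221.66892757,  103.25      ])] [np.int32(89)]
red [array([ 456.85524438, -224.46770497,   51.75      ]), array([ 431.22211291, -366.34327318,   51.75      ])] [np.int32(180), np.int32(2)]
dist [-186.4 -112.2   -3.6] per row 21.8 w/row [-0.01  0.   -1.44]
[-0.0, 0.0, -1.4, -0.0171, -0.0134, 0.0004]
[-0.0, 0.0, -1.4, -0.0168, -0.0139, 0.0004]
[-0.0, 0.0, -1.4, -0.0164, -0.0143, 0.0004]
[-0.0, 0.0, -1.4, -0.0161, -0.0147, 0.0004]
[-0.0, 0.0, -1.4, -0.0157, -0.015, 0.0004]
[-0.0, 0.0, -1.4, -0.0153, -0.0154, 0.0004]
[-0.0, 0.0, -1.4, -0.015, -0.0158, 0.0004]
[-0.0, 0.0, -1.4, -0.0146, -0.0162, 0.0004]
[-0.0, 0.0, -1.4, -0.0141, -0.0165, 0.0004]
[-0.0, 0.0, -1.4, -0.0138, -0.0168, 0.0004]
```

Emit:
carry_out(
  deltas=[0,0,-1.4,-0.017,-0.0135,0,1,0,0,-1.4,-0.017,-0.014,0,1,0,0,-1.4,-0.0165,-0.0145,0,1,0,0,-1.4,-0.016,-0.0145,0,1,0,0,-1.4,-0.0155,-0.015,0,1,0,0,-1.4,-0.0155,-0.0155,0,1,0,0,-1.4,-0.015,-0.016,0,1,0,0,-1.4,-0.0145,-0.016,0,1,0,0,-1.4,-0.014,-0.0165,0,1,0,0,-1.4,-0.014,-0.017,0,1,0,0,0,0,0,0,1,0,0,0,0,0,0,1],
)

```text
clock: 33.02
eef_pos: [436.9, -282.8, 189.7]
tool_rot: [3.141, 0.0, 1.452]
force: [0.6, -0.1, -6.3]
width: 24.3
gripper_force: 59.8
```

Emit:
carry_out(
  deltas=[0,0,0,0,0,0.008,1,0,0,0,0,0,0.012,1,0,0,0,0,0,0.012,1,0,0,0,0,0,0.008,1,0,0,0,0,0,0.005,1,0,0,0,0,0,0,1,0,0,0,0,0,0,1],
)

```text
clock: 33.9
eef_pos: [436.6, -283.5, 145.1]
tool_rot: [3.141, 0.001, 1.452]
force: [-0.3, 0.8, -6.3]
width: 24.2
gripper_force: 59.8
```

```bash
python3 -c "
from h import *
p,r,s=tool();print(p,np.degrees(r),s['force'],s['qpos'])
plan(436.2,-282.8,133,83.6,1)"
```

```text
[ 436.57302131 -283.48267825  145.14766291] [1.79937626e+02 7.40073893e-02 8.32143356e+01] [-0.32553817  0.77443683 -6.28046539] [ 0.0582782   0.68080304  0.72711554  1.97696353 -0.6705389   0.7375728
  1.07483613]
dist [ -0.4   0.7 -12.1] per row 12.2 w/row [ 0.06  0.07 -0.39]
[0.1, 0.1, -0.4, 0.0006, -0.0005, 0.0121]
```

Emit:
carry_out(
  deltas=[0,0,-0.4,0.0005,-0.0005,0.007,1,0,0,0,0,0,0.005,1,0,0,0,0,0,0,1,0,0,0,0,0,0,1],
)

```text
clock: 34.4
eef_pos: [436.0, -282.7, 132.9]
tool_rot: [3.141, 0.001, 1.459]
force: [-0.7, -0.6, -6.0]
width: 24.1
gripper_force: 59.8
```

```bash
python3 -c "
from h import *
S=ctrl.get_image('scene')
p,r,s=tool();print(p,np.degrees(r),s['force'])
cv2.imwrite('pics/g1.png',cv2.resize(S[95:195,165:285],(720,600),interpolation=2)[:,:,::-1])"
```

```text
[ 436.05420643 -282.80014915  132.96707893] [1.79959018e+02 6.55028700e-02 8.36202830e+01] [-1.10535031  1.11569402 -6.11492647]
```

View pics/g1.png

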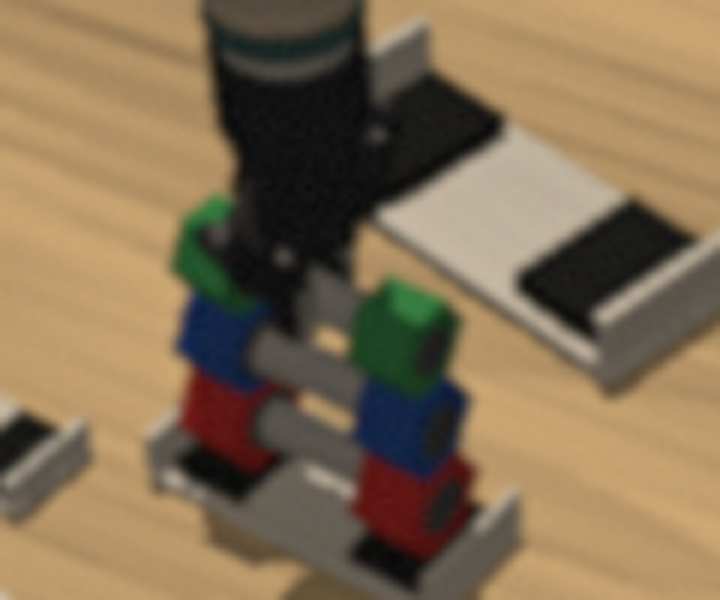

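Red and blue are stacked square. Green hovers in line above them, its near head at (405,335) over blue's (412,428). Lowering.

Emit:
carry_out(
  deltas=[0,0,0,0,0,0.003,1,0,0,0,0,0,0.0015,1,0,0,0,0,0,0,1,0,0,0,0,0,0.0005,1,0,0,0,0,0,0,1,0,0,0,0,0,0,1],
)

```text
clock: 35.2
eef_pos: [436.0, -282.7, 127.9]
tool_rot: [3.141, 0.001, 1.46]
force: [-0.5, -0.7, -6.0]
width: 24.4
gripper_force: 59.8
```

Emit:
carry_out(
  deltas=[0,0,0,0,0,0.0007,1,0,0,0,0,0,0,1,0,0,0,0,0,0,1],
)

```text
clock: 35.58
eef_pos: [436.1, -282.7, 127.4]
tool_rot: [3.141, 0.001, 1.46]
force: [0.4, 1.3, -2.3]
width: 24.3
gripper_force: 60.0
```

Contact, partly bearing. One more small step, then release.

Emit:
carry_out(
  deltas=[0,0,0,0,0,0.0003,1,0,0,0,0,0,0,1,0,0,0,0,0,0,-1,0,0,0,0,0,0,-1,0,0,0,0,0,0,-1,0,0,0,0,0,0,-1,0,0,0,0,0,0,-1,0,0,0,0,0,0,-1,0,0,0,0,0,-0.008,-1,0,0,0,0,0,-0.02,-1,0,0,0,0,0,-0.03,-1,0,0,0,0,0,-0.02,-1],
)

```text
clock: 37.08
eef_pos: [436.1, -283.0, 206.6]
tool_rot: [3.14, 0.002, 1.459]
force: [-0.2, -0.9, -0.1]
width: 85.1
gripper_force: 0.0
```

```bash
python3 -c "
from h import *
plan(540,0,195,70,11)"
```

```text
dist [103.9 283.  -11.6] per row 27.4 w/row [0.01 0.01 1.24]
[0.0, 0.0, 1.2, 0.0266, 0.0065, 0.001]
[0.0, 0.0, 1.2, 0.0268, 0.006, 0.001]
[0.0, 0.0, 1.2, 0.0269, 0.0054, 0.001]
[0.0, 0.0, 1.2, 0.027, 0.0048, 0.001]
[0.0, 0.0, 1.2, 0.0271, 0.0043, 0.001]
[0.0, 0.0, 1.2, 0.0271, 0.0037, 0.001]
[0.0, 0.0, 1.2, 0.0272, 0.0031, 0.001]
[0.0, 0.0, 1.2, 0.0273, 0.0026, 0.001]
[0.0, 0.0, 1.2, 0.0273, 0.002, 0.0011]
[0.0, 0.0, 1.2, 0.0274, 0.0014, 0.001]
[0.0, 0.0, 1.2, 0.0274, 0.0008, 0.0011]
```

Emit:
carry_out(
  deltas=[0,0,1.2,0.0265,0.0065,0,-1,0,0,1.2,0.027,0.006,0,-1,0,0,1.2,0.027,0.0055,0,-1,0,0,1.2,0.027,0.005,0,-1,0,0,1.2,0.027,0.0045,0,-1,0,0,1.2,0.027,0.0035,0,-1,0,0,1.2,0.027,0.003,0,-1,0,0,1.2,0.0275,0.0025,0,-1,0,0,1.2,0.0275,0.002,0,-1,0,0,1.2,0.0275,0.0015,0,-1,0,0,1.2,0.0275,0.001,0,-1],
)

```text
clock: 38.45
eef_pos: [540.6, 1.7, 205.2]
tool_rot: [3.14, 0.001, 1.228]
force: [-0.6, 0.8, 0.6]
width: 85.3
gripper_force: 0.0
```

```bash
python3 -c "
from h import *
T=ctrl.get_image('top')
b=heads('green','top',T,(310,200,400,285));P=[plane('top',x[0],122+23*1.4) for x in b];d=P[1]-P[0];print((P[0]+P[1])/2,np.degrees(np.arctan2(d[1],d[0])),[x[1] for x in b])
plan(460.6,290.7,130,60.2,11)"
```

```text
[ 433.68944083 -281.40203004  154.2       ] -96.74576504119887 [np.int32(194), np.int32(190)]
dist [-81.3 284.3 -74.5] per row 27.7 w/row [ 0.   -0.01  0.95]
[0.0, -0.0, 1.0, 0.0219, -0.0155, 0.0068]
[0.0, -0.0, 1.0, 0.0217, -0.0159, 0.0068]
[0.0, -0.0, 1.0, 0.0214, -0.0163, 0.0068]
[0.0, -0.0, 1.0, 0.0211, -0.0167, 0.0068]
[0.0, -0.0, 1.0, 0.0208, -0.017, 0.0068]
[0.0, -0.0, 1.0, 0.0205, -0.0174, 0.0068]
[0.0, -0.0, 1.0, 0.0202, -0.0177, 0.0068]
[0.0, -0.0, 1.0, 0.0198, -0.0181, 0.0069]
[0.0, -0.0, 1.0, 0.0195, -0.0184, 0.0068]
[0.0, -0.0, 1.0, 0.0192, -0.0188, 0.0069]
[0.0, -0.0, 1.0, 0.0189, -0.0191, 0.0068]
```

Emit:
carry_out(
  deltas=[0,0,0.9,0.022,-0.0155,0.005,-1,0,0,0.9,0.0215,-0.016,0.007,-1,0,0,0.9,0.0215,-0.0165,0.007,-1,0,0,0.9,0.021,-0.0165,0.007,-1,0,0,0.9,0.021,-0.017,0.007,-1,0,0,0.9,0.0205,-0.0175,0.007,-1,0,0,0.9,0.02,-0.0175,0.007,-1,0,0,0.9,0.02,-0.018,0.007,-1,0,0,0.9,0.0195,-0.0185,0.007,-1,0,0,0.9,0.019,-0.019,0.007,-1,0,0,0.9,0.019,-0.019,0.007,-1,0,0,0,0,0,0,-1],
)

```text
clock: 40.0
eef_pos: [456.3, 286.6, 128.9]
tool_rot: [-3.141, 0.001, 1.061]
force: [0.2, 0.2, 0.1]
width: 85.5
gripper_force: 0.0
```

```bash
python3 -c "
from h import *
p,r,s=tool();print(p,s['qpos'])
plan(460.6,290.7,20,60.2,1)"
```

```text
[456.32640896 286.56594347 128.87049393] [-1.16393425  0.81409747  0.92514932  1.94045601 -0.87681633  0.85611263
 -0.26675417]
dist [   4.3    4.1 -108.9] per row 109.0 w/row [-0.03  0.06  0.59]
[-0.0, 0.1, 0.6, 0.0058, 0.0018, 0.1089]
```

Emit:
carry_out(
  deltas=[0,0,0.6,0.003,0.001,0.012,-1,0,0,0,0.003,0.001,0.018,-1,0,0,0,0,0,0.02,-1,0,0,0,0,0,0.02,-1,0,0,0,0,0,0.02,-1,0,0,0,0,0,0.012,-1,0,0,0,0,0,0.008,-1,0,0,0,0,0,0,-1,0,0,0,0,0,0,-1],
)

```text
clock: 41.12
eef_pos: [462.7, 288.7, 19.8]
tool_rot: [3.14, -0.0, 1.046]
force: [-0.1, -0.2, 0.0]
width: 85.0
gripper_force: 0.0
```

```bash
python3 -c "
from h import *
p,r,s=tool();print(p,s['qpos'],s['force'])
plan(460.6,290.7,4,60.2,1)"
```

```text
[462.68143634 288.69839115  19.79350303] [-1.04329736  0.9442791   0.71247952  1.96984799 -1.05228028  0.65427429
 -0.15254236] [-0.13939913 -0.15576112  0.00936218]
dist [ -2.1   2.  -15.8] per row 16.1 w/row [ 0.08 -0.01 -0.28]
[0.1, -0.0, -0.3, 0.0007, -0.0028, 0.0158]
```

Emit:
carry_out(
  deltas=[0,0,0,0.0005,-0.003,0.008,-1,0,0,0,0,0,0.007,-1,0,0,0,0,0,0,-1,0,0,0,0,0,0,-1],
)

```text
clock: 41.62
eef_pos: [460.0, 290.4, 4.3]
tool_rot: [3.141, 0.001, 1.046]
force: [0.4, -0.4, 0.0]
width: 85.3
gripper_force: 0.0
```

Emit:
carry_out(
  deltas=[0,0,0,0,0,0,1,0,0,0,0,0,0,1,0,0,0,0,0,0,1,0,0,0,0,0,0,1,0,0,0,0,0,0,1,0,0,0,0,0,0,1,0,0,0,0,0,0,1,0,0,0,0,0,0,1],
)

```text
clock: 42.62
eef_pos: [460.4, 290.4, 4.7]
tool_rot: [3.14, 0.0, 1.046]
force: [0.9, -1.5, 5.1]
width: 24.2
gripper_force: 59.1
```

Emit:
carry_out(
  deltas=[0,0,0,0,0,-0.008,1,0,0,0,0,0,-0.016,1,0,0,0,0,0,-0.022,1,0,0,0,0,0,-0.022,1,0,0,0,0,0,-0.022,1,0,0,0,0,0,-0.022,1,0,0,0,0,0,-0.022,1,0,0,0,0,0,-0.022,1,0,0,0,0,0,-0.022,1,0,0,0,0,0,-0.022,1,0,0,0,0,0,-0.022,1,0,0,0,0,0,-0.012,1],
)

```text
clock: 44.12
eef_pos: [459.6, 290.6, 239.7]
tool_rot: [3.141, -0.0, 1.045]
force: [0.6, -0.3, -3.9]
width: 24.2
gripper_force: 59.3
```

```bash
python3 -c "
from h import *
S=ctrl.get_image('scene');T=ctrl.get_image('top')
p,r,s=tool();print(p,np.degrees(r),s['force'],s['qpos'])
b=heads('yellow','scene',S,(330,80,500,300));a=heads('yellow','top',T,(70,130,260,320))
print(a,b)
for y in a:
 for x in b: t=tri(y[0],x[0]); print(t, (t[0]-p)@[np.cos(r[2]),np.sin(r[2]),0])
plan(540,0,230,70,11)"
```

```text
[460.0542373  290.85267091 239.48403692] [ 1.79922802e+02 -5.83202916e-02  5.99226936e+01] [ 0.7339069   0.23647534 -3.87360057] [-1.22844719  0.66637604  1.01865583  1.82262928 -0.65865457  1.03410363
 -0.47154654]
[(array([170.65174129, 225.86567164]), np.int32(201))] [(array([390.03100775, 173.82945736]), np.int32(129))]
(array([435.68155398, 239.75041202, 269.39502064]), np.float64(9.478580732369947)) -56.43614891218539
dist [  79.9 -290.9   -9.5] per row 27.4 w/row [ 0.01 -0.   -0.92]
[0.0, -0.0, -0.9, -0.0192, 0.0195, 0.0009]
[0.0, -0.0, -0.9, -0.0195, 0.0192, 0.0009]
[0.0, -0.0, -0.9, -0.0199, 0.0189, 0.0009]
[0.0, -0.0, -0.9, -0.0201, 0.0186, 0.0009]
[0.0, -0.0, -0.9, -0.0204, 0.0183, 0.0009]
[0.0, -0.0, -0.9, -0.0207, 0.018, 0.0008]
[0.0, -0.0, -0.9, -0.021, 0.0177, 0.0009]
[0.0, -0.0, -0.9, -0.0213, 0.0173, 0.0008]
[0.0, -0.0, -0.9, -0.0216, 0.017, 0.0009]
[0.0, -0.0, -0.9, -0.0218, 0.0166, 0.0008]
[0.0, -0.0, -0.9, -0.0221, 0.0163, 0.0009]
```

Emit:
carry_out(
  deltas=[0,0,-0.9,-0.019,0.0195,0,1,0,0,-0.9,-0.0195,0.019,0,1,0,0,-0.9,-0.02,0.019,0,1,0,0,-0.9,-0.02,0.0185,0,1,0,0,-0.9,-0.0205,0.0185,0,1,0,0,-0.9,-0.0205,0.018,0,1,0,0,-0.9,-0.021,0.0175,0,1,0,0,-0.9,-0.0215,0.0175,0,1,0,0,-0.9,-0.0215,0.017,0,1,0,0,-0.9,-0.022,0.0165,0,1,0,0,-0.9,-0.022,0.0165,0,1],
)

```text
clock: 45.6
eef_pos: [539.2, -0.7, 237.7]
tool_rot: [-3.14, 0.001, 1.219]
force: [-0.4, -0.0, -5.0]
width: 24.5
gripper_force: 59.4
```

```bash
python3 -c "
from h import *
plan(436.2,-282.8,238,83.6,11)"
```

```text
dist [-103.  -282.1    0.3] per row 27.3 w/row [-0.01  0.01 -1.25]
[-0.0, 0.0, -1.3, -0.0273, 0.0, 0.0]
[-0.0, 0.0, -1.3, -0.0273, -0.0006, 0.0]
[-0.0, 0.0, -1.3, -0.0273, -0.0012, 0.0]
[-0.0, 0.0, -1.3, -0.0272, -0.0018, 0.0]
[-0.0, 0.0, -1.3, -0.0272, -0.0024, 0.0]
[-0.0, 0.0, -1.3, -0.0271, -0.003, 0.0]
[-0.0, 0.0, -1.3, -0.0271, -0.0037, 0.0]
[-0.0, 0.0, -1.3, -0.027, -0.0043, 0.0]
[-0.0, 0.0, -1.3, -0.0268, -0.0049, 0.0]
[-0.0, 0.0, -1.3, -0.0267, -0.0054, 0.0]
[-0.0, 0.0, -1.3, -0.0267, -0.0061, 0.0001]
```

Emit:
carry_out(
  deltas=[0,0,-1.2,-0.027,0,0,1,0,0,-1.3,-0.0275,-0.0005,0,1,0,0,-1.2,-0.0275,-0.001,0,1,0,0,-1.3,-0.0275,-0.002,0,1,0,0,-1.2,-0.0275,-0.0025,0,1,0,0,-1.3,-0.027,-0.003,0,1,0,0,-1.2,-0.027,-0.0035,0,1,0,0,-1.3,-0.027,-0.0045,0,1,0,0,-1.2,-0.027,-0.005,0,1,0,0,-1.3,-0.0265,-0.0055,0,1,0,0,-1.2,-0.0265,-0.006,0,1,0,0,0,0,0,0,1],
)

```text
clock: 47.1
eef_pos: [433.3, -284.1, 238.5]
tool_rot: [-3.141, 0.002, 1.453]
force: [0.1, 0.6, -4.5]
width: 24.1
gripper_force: 59.5
```

Emit:
carry_out(
  deltas=[0,0,0,0,0,0.008,1,0,0,0,0,0,0.012,1,0,0,0,0,0,0.012,1,0,0,0,0,0,0.008,1,0,0,0,0,0,0.005,1,0,0,0,0,0,0,1,0,0,0,0,0,0,1],
)

```text
clock: 47.98
eef_pos: [435.5, -282.2, 194.2]
tool_rot: [3.141, 0.001, 1.458]
force: [0.6, 1.1, -4.1]
width: 24.1
gripper_force: 59.5
```

```bash
python3 -c "
from h import *
p,r,s=tool();print(p,np.degrees(r),s['force'],s['qpos'])
plan(436.2,-282.8,178,83.6,1)"
```

```text
[ 435.45139563 -282.16700175  194.15350166] [1.79938002e+02 6.96238681e-02 8.35203953e+01] [ 0.59599553  1.09866892 -4.10098564] [ 0.03495569  0.59853019  0.7481607   1.9364999  -0.55122633  0.81992708
  0.97256077]
dist [  0.7  -0.6 -16.2] per row 16.2 w/row [ 0.06  0.07 -0.08]
[0.1, 0.1, -0.1, -0.0005, 0.0008, 0.0162]
```

Emit:
carry_out(
  deltas=[0,0,0,-0.0005,0.0005,0.007,1,0,0,0,0,0,0.006,1,0,0,0,0,0,0.003,1,0,0,0,0,0,0,1,0,0,0,0,0,0,1],
)

```text
clock: 48.6
eef_pos: [435.8, -282.6, 178.0]
tool_rot: [3.141, 0.001, 1.458]
force: [-0.4, -0.0, -5.2]
width: 24.1
gripper_force: 59.5
```

```bash
python3 -c "
from h import *
S=ctrl.get_image('scene')
p,r,s=tool();print(p,np.degrees(r),s['force'])
cv2.imwrite('pics/y1.png',cv2.resize(S[85:195,160:285],(680,600),interpolation=2)[:,:,::-1])"
```

```text
[ 435.8084431  -282.65608061  178.00761974] [1.79955467e+02 6.39399261e-02 8.35202890e+01] [-0.67672812  0.84816193 -5.32645666]
```

View pics/y1.png

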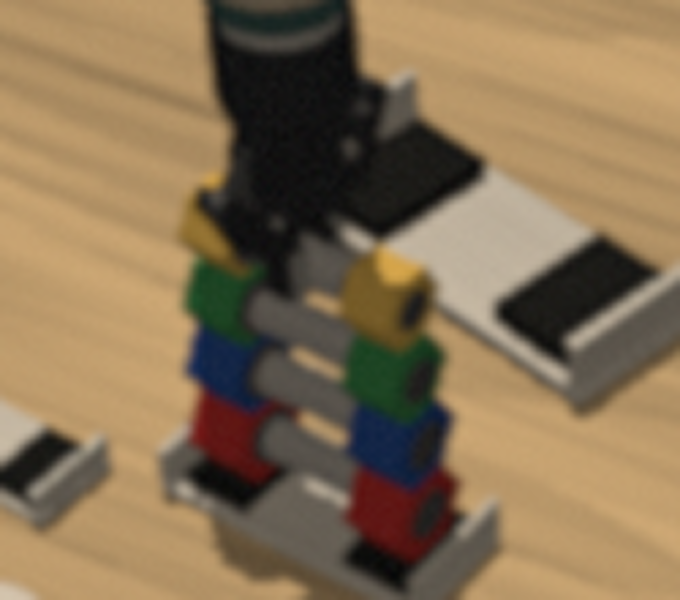

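The three dumbbells below are straight and square. Yellow hovers in line above them, its near head at (387,298). Lowering.

Emit:
carry_out(
  deltas=[0,0,0,0,0,0.003,1,0,0,0,0,0,0.0015,1,0,0,0,0,0,0,1,0,0,0,0,0,0.0005,1,0,0,0,0,0,0,1,0,0,0,0,0,0,1],
)

```text
clock: 49.4
eef_pos: [435.7, -282.5, 172.9]
tool_rot: [3.141, 0.001, 1.458]
force: [-1.3, 0.3, -5.2]
width: 24.2
gripper_force: 59.5
```

Emit:
carry_out(
  deltas=[0,0,0,0,0,0.0005,1,0,0,0,0,0,0,1,0,0,0,0,0,0,1],
)

```text
clock: 49.78
eef_pos: [435.9, -282.6, 172.7]
tool_rot: [3.14, 0.001, 1.458]
force: [-1.0, 0.6, 1.0]
width: 24.3
gripper_force: 60.1
```

Contact with the weight taken. Release and move clear.

Emit:
carry_out(
  deltas=[0,0,0,0,0,0,-1,0,0,0,0,0,0,-1,0,0,0,0,0,0,-1,0,0,0,0,0,0,-1,0,0,0,0,0,0,-1,0,0,0,0,0,0,-1,0,0,0,0,0,-0.008,-1,0,0,0,0,0,-0.02,-1,0,0,0,0,0,-0.025,-1,0,0,0,0,0,-0.025,-1,0,0,0,0,0,-0.015,-1,0,0,0,0,0,0,-1],
)

```text
clock: 51.28
eef_pos: [436.1, -282.8, 266.3]
tool_rot: [3.139, 0.002, 1.458]
force: [-0.2, -0.4, 0.1]
width: 85.2
gripper_force: 0.0
```

Emit:
carry_out(
  deltas=[0,0,0,0.025,0.008,0,-1,0,0,0,0.027,0.008,0,-1,0,0,0,0.027,0.008,0,-1,0,0,0,0.027,0.008,0,-1,0,0,0,0.027,0.008,0,-1,0,0,0,0.027,0.008,0,-1,0,0,0,0.027,0.008,0,-1,0,0,0,0.027,0.008,0,-1,0,0,0,0.027,0.008,0,-1,0,0,0,0.027,0.008,0,-1,0,0,0,0.015,0,0,-1,0,0,0,0,0,0,-1],
)

```text
clock: 52.78
eef_pos: [546.5, -9.4, 264.4]
tool_rot: [-3.14, 0.001, 1.46]
force: [-0.0, -0.3, -0.1]
width: 85.2
gripper_force: 0.0
```

```bash
python3 -c "
from h import *
S=ctrl.get_image('scene');T=ctrl.get_image('top')
p,r,s=tool();print(p,s['force'])
b=heads('yellow','top',T,(310,200,400,290));P=[plane('top',x[0],168+21*1.4) for x in b];d=P[1]-P[0];print((P[0]+P[1])/2,np.degrees(np.arctan2(d[1],d[0])))
cv2.imwrite('pics/f.png',np.hstack([cv2.resize(T[110:290,230:410],(400,400),interpolation=2),cv2.resize(S[85:205,160:280],(400,400),interpolation=2)])[:,:,::-1])"
```

```text
[546.42865498 -11.46246149 265.00897727] [ 0.0476101  -0.14520199  1.39936133]
[ 434.47472762 -281.2224658   197.4       ] -96.50276557304855
```

View pics/f.png

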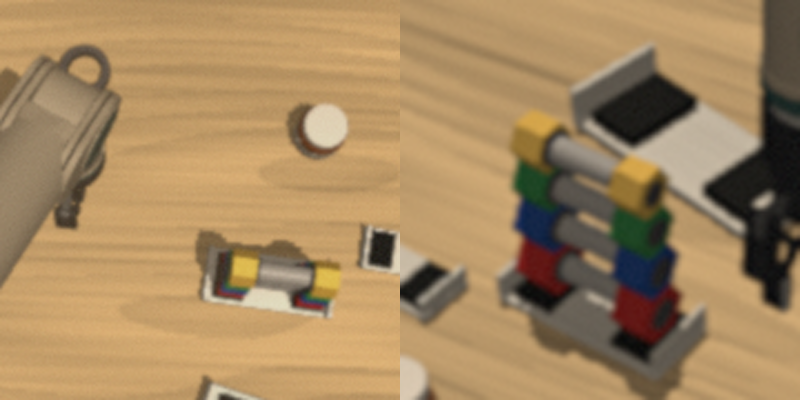

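The picture shows all four stacked straight and square on the stand, in the order red, blue, green, yellow. The stack runs from (240,270) to (325,280) in the left half. The gripper is clear, and the jar and collar are where they started.

```bash
python3 -c "
from cell import ctrl
print(ctrl.finish_job())"
```

```text
the job is handed in; nothing more can be done
None
```

I stacked the four dumbbells red, blue, green, yellow on the middle-sized stand, released each one, and handed the job in at about 53 s. In the last pictures the stack stood straight and square; I never moved the bottle, jar or collar.

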